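# Unlatch a sealed sample carrier: safety tab first, then the clip lever

## Task

Unlatch the sample carrier: press the safety tab on its clip lever straight down, with a firm thumb's force and no more, and keep it pressed while you slide it towards the lever's hinge until it stops. Then lift the steel lever over until it stands upright or beyond, so that the lid comes up off its seal, and let go. Never force the lever while it is locked, and leave the bottle, the well plate and the tube rack where they are.

Things in the scene. Friction and masses are not known exactly. Their poses are not given: they have to be found in the camera images.
- carrier: The sample carrier: heavy white plastic box, 200 mm deep (its x) by 260 mm wide (its y), grey lid hinged along its +x side, lid's flat top 135 mm above the bench. It does not move. Origin: centre of its underside; z up. One steel clip lever is hinged at the middle of the rim on its -x side (towards the robot) and lies over the lid, pointing along +x.
- tab_pad (a point): Centre of the black safety tab's plate, 28 mm above the lid, where its rubber grip pad sits. The pad (28 mm along the lever, 32 mm wide) is worn: 2 to 5 mm thick, not told: feel for its top. On the hinge side (towards the robot) an upright thumb rib, 6 mm thick, stands 13 mm over the plate; a fingertip on the pad can push it. Axes as lever_hinge. More than 25 N from the fingers cracks the tab.
- tab_slide (a joint): How far the safety tab is slid along the lever to the hinge, m: 0 = locked, free from 0.013, hard stop at 0.0145. It slides 1 mm at most unless held pressed down 2.7 mm or more (13 N at the pad; spring gives from 7 N; hard bottom at 3 mm, 14 N; the lever's play adds up to 1 mm before). 15 to 19 N is a good press; it then slides with 2 to 3 N and stays where left.
- keeper (a point): Middle of the keeper, on its top: a bar 34 mm wide and 7 mm thick on two posts, 32 mm high over the lid, moulded on the lid just beyond the lever's free end. The tongue of the safety tab reaches under this bar and has a raised bead behind it. More than 45 N between tongue and keeper breaks the lock.
- lever (a joint): Angle of the clip lever in rad: 0 = flat over the lid, locked; 1.57 = upright; ends at 1.92. Stiff hinge: it stays where it is left. Once the safety tab is free, the springy seal lifts the lever by itself to about 0.1 to 0.2.
- lever_hinge (a point): Point on the lever's hinge pin, midway between its ends; the pin lies along the carrier's y, 108 mm from the carrier's origin towards -x, 139 mm above the bench. Axes move with the lever: x along the lever towards its free end, z out of its top face.
- lever_grip (a point): Where to pinch the lever by its two long edges: 92 mm from the hinge pin along the lever, on its middle line, half-way up its folded-down side flanges. The lever is a steel channel 110 mm long from the pin and 44 mm wide, its flanges 14 mm high; lying flat, they end 5 mm above the lid. Axes as lever_hinge.
- lid (a joint): Opening angle of the lid in rad: 0 = held down on its seal by the lever; its springs lift it to 0.03 (5 mm at its front edge) when the lever is off it.
- reagent_bottle: Bystander, loose: glass bottle with a blue cap, 66 mm in diameter, 150 mm high, beside the carrier. Origin: centre of its underside.
- well_plate: Bystander, loose: flat six-well plate, 86 by 128 by 19 mm, beside the carrier. Origin: centre of its underside.
- tube_rack: Bystander, loose: white rack 70 by 150 mm with three capped tubes, 96 mm high, behind the carrier (its +x side). Origin: centre of its underside.

How it is judged:
By the outcome, as a careful person would: the job done as asked, in the order asked, and still so for the second after the job is handed in, with the robot touching nothing.
It also fails if it takes over 64 s, if anything falls off the work surface, if the arm or the gripper's body presses on something with over 40 N, if the wrist force passes 120 N, or if a joint passes its speed limit or range.

## Robot

A 7-joint arm with a two-finger parallel gripper is mounted at the origin on the work surface. World frame = base frame: x ahead of the robot, y to its left, z up, the work surface at z = 0. Lengths are in m, angles in rad, forces in N, time in s.
With the tool pointing down it reaches from about 0.425 to 0.95 m from the base axis. Payload 4.7 kg.
Tool frame: the origin (TCP) lies midway between the tips of the shut fingers; the grasp point (between the pads) lies r.tcp_to_grasp behind it (r.tcp_to_grasp is the distance from the TCP to the grasp point, in m); x points along the fingers, z is the direction in which the jaws open and shut, and the axes are right-handed (so a half turn about x gives the same grasp; the last joint's range is limited). The gripper opens to 85 mm and grips with 20 to 120 N. Pads are 22 mm wide; open, the fingers measure 114 mm over their backs; the gripper's body (76 mm by 85 mm) begins 54 mm behind the grasp point. The pads swing forward as they close: fully open they stand 13 mm farther back than shut.
Start: joints at [-1.301, 0.469, -0.049, 1.532, 0.024, 1.141, -0.082], TCP at [0.199, 0.645, 0.231] pointing down, gripper open.
Joint ranges: [-2.59, 2.59], [-0.33, 1.99], [-1.39, 1.29], [0.1, 2.45], [-1.04, 4.18], [0.21, 1.99], [-2.66, 2.66]. Speed limits (rad/s): [2.57, 2.57, 3.14, 3.14, 3.14, 3.14, 3.14].

## Interface

Orientations are given as a unit quaternion [w, x, y, z].
In Python, from plant import r gives the robot as it stands.
- The arm moves only by the shell command python3 -m inch 'ROWS' [OPENING] [FORCE]. ROWS is JSON, a list of rows, each a list of 2 entries, a list of its own where there are three numbers: the shift along the tool's x, y, z in mm, then the turn, a rotation vector about the tool's x, y, z in rad. A call has 1 to 12 rows; each row is the pose to reach, as a shift and turn from the pose measured when the call began, along the tool's axes at that moment; what a row does not reach only later rows make up. A row lasts 1/12 s, in which the tool goes at most 41.7 mm and 7.16 degrees, less where a joint would pass 70% of its speed; a pose out of reach is approached as far as the arm can. A call with a gripper value outside its range is refused whole. OPENING is the closure, from -1 (fully open) to 1 (shut), so that 0 is half open, set as the call begins (- or left out, the last holds). The fingers move at their own pace and stop on an object; FORCE is the grip in N (left out, the last holds). Time passes only in rows, so rows that repeat a pose let the fingers close. It gives the time, the measured TCP pose, the force and the opening at its end, in the units of the state.
- r.get_state(): the state, without advancing time (a new reading comes with each control period).
- r.get_image(name): name is "scene" or "top" or "wrist"; returns a dict with "frame" (480x640x3 uint8, red, green, blue), "fx", "fy", "cx", "cy" (pixels), "R" (3x3) and "t" (3): a world point X has camera coordinates R X + t. Camera axes: x right, y down, z forward; pixel columns grow to the right and rows downward; lengths in m; the calibration is good to about 2 mm. A picture is of the moment at which its call begins. There is no depth.
- r.sign_off(): hands the job in, once; it reports no verdict.
The state is a dict: "t": time; "joint_pos": joint angles; "joint_velocities": joint speeds; "tau": joint torques, N m; "eef_pos": TCP position; "tcp_rot": TCP orientation; "wrist_force": force on the tool from outside, world axes, zero at the start; "wrist_torque": the same for the moment, N m; "gripper_width": finger opening in m.
Only numpy, scipy, OpenCV 4.12 (cv2) and the standard library are available. Lean on these libraries where they do the work, as an engineer would, in place of code of your own. Each camera call takes 0.05 s, during which the arm holds its last target.

## Working session

There is one attempt and no reset: what is moved stays moved. The work goes in short steps, Python scripts to look and compute and a shell command to move; the robot and the scene stay as the last step left them, time stands still between calls to the robot, and variables do not carry over. Pictures are saved under pics/ and viewed, and the job is handed in when it is done.

```bash
ls; mkdir -p pics
python3 - <<'E'
from plant import r
import cv2
s=r.get_state()
print({k:(v if not hasattr(v,'round') else v.round(4)) if not isinstance(v,(list,tuple)) else v for k,v in s.items()}, r.tcp_to_grasp)
for n in ("scene","top","wrist"):
    d=r.get_image(n); cv2.imwrite(f"pics/{n}0.png",d["frame"][:,:,::-1]); print(n,d["fx"],d["cx"],d["cy"],d["R"],d["t"])
E
```

```text
pics
{'t': 0.0, 'joint_pos': array([-1.3009,  0.4695, -0.0486,  1.5337,  0.0241,  1.141 , -0.0823]), 'joint_velocities': array([ 0.0001, -0.0002, -0.0003, -0.0006,  0.001 , -0.0007,  0.0025]), 'tau': array([-6.00000e-04, -5.10298e+01, -4.67000e-02, -2.37712e+01,
        1.06000e-02,  7.60000e-03,  0.00000e+00]), 'eef_pos': array([0.1985, 0.6445, 0.2302]), 'tcp_rot': array([ 0.5683, -0.4205,  0.5694,  0.4196]), 'wrist_force': array([0.4968, 0.3817, 0.3646]), 'wrist_torque': array([0.0181, 0.0128, 0.    ]), 'gripper_width': 0.08521225619550765} 0.0187
scene 543.616579483125 322.94657451673226 235.09687268602613 [[ 0.50458686  0.86312044  0.02037648]
 [ 0.57725156 -0.31972746 -0.75136874]
 [-0.6420068   0.39089315 -0.6595679 ]] [-0.38641667 -0.28218016  1.73436054]
top 590.1152831684403 318.49949974620466 244.22020104641632 [[ 0.01168129 -0.99979846  0.01632749]
 [-0.99422347 -0.01335532 -0.10649569]
 [ 0.10669229 -0.01498916 -0.9941791 ]] [0.02299948 0.67872586 1.13109034]
wrist 382.7315842501268 323.6483811665239 236.04871385895328 [[ 0.29359758  0.95592604 -0.00242205]
 [ 0.90911436 -0.27843513  0.30981439]
 [ 0.29548525 -0.09316268 -0.95079397]] [-0.67413404 -0.04089177  0.38143653]
```

View pics/scene0.png

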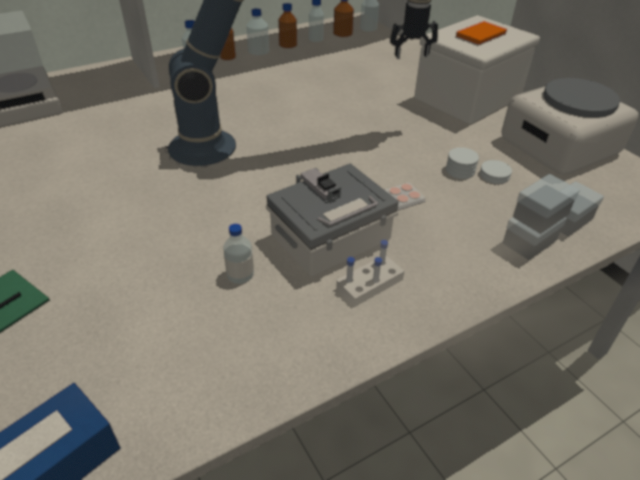

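View pics/top0.png

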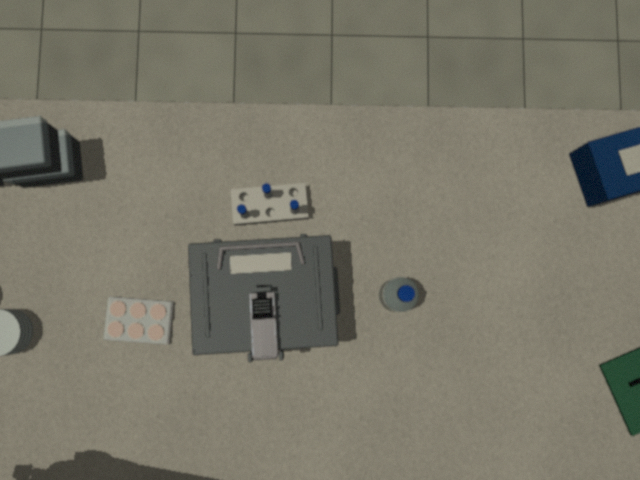

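View pics/wrist0.png

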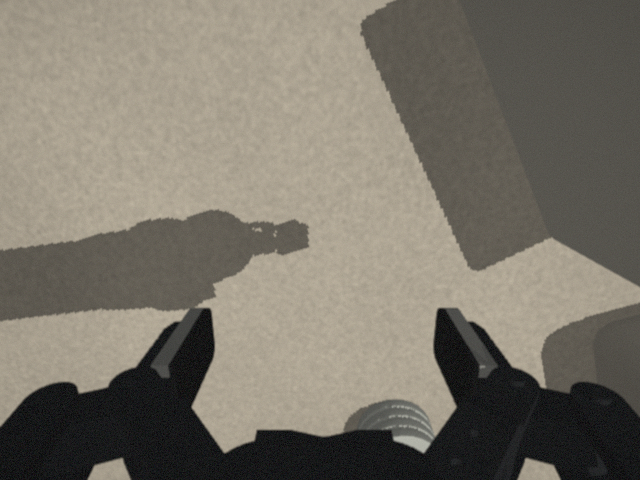

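Scene: carrier near the centre of the top view, with the lid corners at about (189,243), (332,236), (338,345), (192,354). The lever runs from (265,357) to (262,290) and the black tab is near (262,306). The bottle is to the right, the plate to the left and the rack behind.

```bash
cat > h.py <<'E'
import numpy as np, cv2
from plant import r
from scipy.spatial.transform import Rotation as Ro
def plane(d,u,v,z):
    R=np.array(d["R"]);t=np.array(d["t"])
    c=-R.T@t; q=R.T@np.array([(u-d["cx"])/d["fx"],(v-d["cy"])/d["fy"],1])
    return c+q*(z-c[2])/q[2]
def proj(d,X):
    p=np.array(d["R"])@np.array(X)+np.array(d["t"]); return d["fx"]*p[0]/p[2]+d["cx"],d["fy"]*p[1]/p[2]+d["cy"]
def rot(s): 
    q=s["tcp_rot"]; return Ro.from_quat([q[1],q[2],q[3],q[0]]).as_matrix()
def crop(d,x0,y0,x1,y1,k,name):
    cv2.imwrite(f"pics/{name}.png",cv2.resize(d["frame"][y0:y1,x0:x1,::-1],None,fx=k,fy=k,interpolation=cv2.INTER_CUBIC))
E
python3 - <<'E'
from h import *
d=r.get_image("top"); crop(d,180,225,350,370,4,"topc")
g=cv2.cvtColor(d["frame"],cv2.COLOR_RGB2HSV)
sub=g[225:370,180:350]
m=((sub[...,2]<110)&(sub[...,1]<45)).astype(np.uint8)*255
cv2.imwrite("pics/m.png",cv2.resize(m,None,fx=4,fy=4,interpolation=0))
for p in [(200,250),(300,320),(262,340),(340,300),(360,300),(150,400)]: print(p,g[p[1],p[0]])
for n,u,v in [("c1",189,243),("c2",332,236),("c3",338,345),("c4",192,354)]: print(n,plane(d,u,v,.135).round(4))
E
```

```text
(200, 250) [35 17 90]
(300, 320) [50  9 87]
(262, 340) [ 21  20 129]
(340, 300) [27 46 61]
(360, 300) [ 24  38 134]
(150, 400) [ 24  36 133]
c1 [0.6668 0.2665 0.135 ]
c2 [0.6831 0.0087 0.135 ]
c3 [ 0.4881 -0.0038  0.135 ]
c4 [0.4696 0.2544 0.135 ]
```

View pics/topc.png

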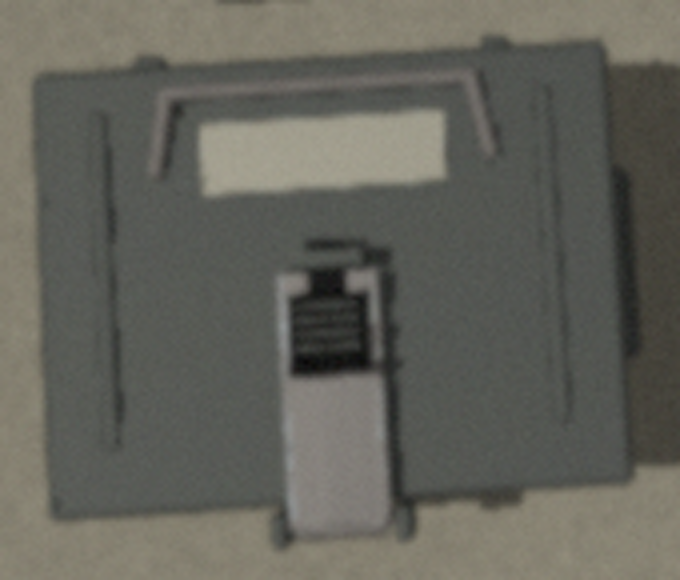

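View pics/m.png

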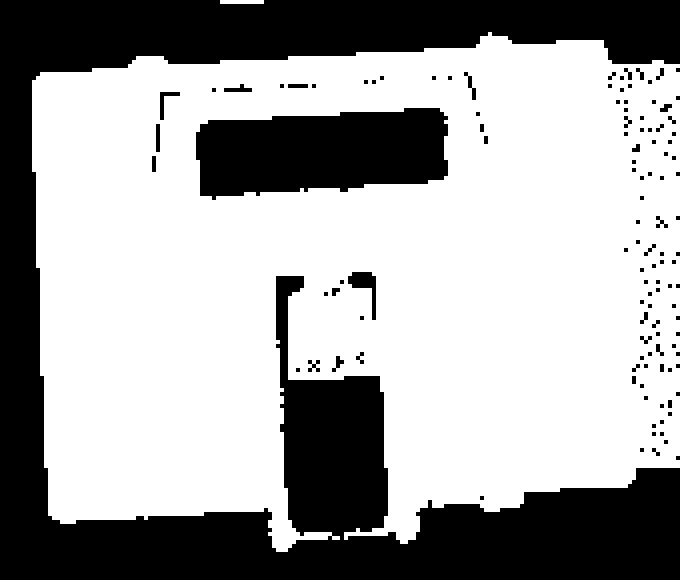

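```bash
cat >> h.py <<'E'
def target(yaw,pitch=0):
    # tool x down, z = carrier y (pitch: tool tip leaning to carrier +x)
    ex=np.array([np.cos(yaw),np.sin(yaw),0]); ey=np.array([-np.sin(yaw),np.cos(yaw),0])
    x=np.array([0,0,-1.])*np.cos(pitch)+ex*np.sin(pitch)
    z=ey; y=np.cross(z,x); return np.column_stack([x,y,z])
def togo(P,Rt):
    s=r.get_state(); R=rot(s); print("pos",s["eef_pos"].round(4),"F",s["wrist_force"].round(1),"t",s["t"])
    print("shift mm",(R.T@(np.array(P)-s["eef_pos"])*1000).round(1))
    for name,T in (("a",Rt),("b",Rt@np.diag([1,-1,-1]))):
        print(name,"turn",Ro.from_matrix(R.T@T).as_rotvec().round(4))
E
python3 - <<'E'
from h import *
d=r.get_image("top")
def p(u,v,z): return plane(d,180+u/4,225+v/4,z)
C=[p(33,76,.135),p(603,42,.135),p(632,480,.135),p(52,518,.135)]
c=sum(C)/4; print("ctr",c)
print("yaws",[np.arctan2(v[1],v[0]) for v in (C[0]-C[3],C[1]-C[2])],[np.arctan2(-v[0],v[1]) for v in (C[0]-C[1],C[3]-C[2])])
print("sizes",[np.linalg.norm(v) for v in (C[0]-C[3],C[1]-C[2],C[0]-C[1],C[3]-C[2])])
yaw=.066; ex=np.array([np.cos(yaw),np.sin(yaw),0]);ey=np.array([-ex[1],ex[0],0])
h=c-.108*ex; h[2]=.139; print("hinge",h)
for n,u,v,z in [("leverL_end",276,272,.154),("leverR_end",382,268,.154),("leverL_near",285,520,.154),("leverR_near",390,518,.154),("rib_near",330,376,.176),("rib_far",330,352,.176),("pad_nearL",293,352,.166),("pad_nearR",369,350,.166),("pad_farL",293,297,.166),("pad_farR",366,297,.166),("keeper",336,250,.167)]:
    q=p(u,v,z)-h; print(n,(q@ex*1000).round(1),(q@ey*1000).round(1))
togo([.545,.13,.27],target(yaw))
print(rot(r.get_state()).round(3))
E
```

```text
ctr [0.57644752 0.13190612 0.135     ]
yaws [np.float64(0.0776135099804794), np.float64(0.07515408609944287)] [np.float64(0.07364608895990228), np.float64(0.07522717402769134)]
sizes [np.float64(0.19685274439208889), np.float64(0.196444994923892), np.float64(0.25753811249653935), np.float64(0.25705367650267474)]
hinge [0.46868266 0.12478329 0.139     ]
leverL_end 110.9 22.4
leverR_end 110.1 -24.1
leverL_near 3.3 23.0
leverR_near 1.6 -22.6
rib_near 64.6 -1.0
rib_far 74.8 -1.4
pad_nearL 75.6 15.3
pad_nearR 74.7 -17.5
pad_farL 99.3 14.3
pad_farR 97.6 -17.3
keeper 118.6 -5.3
pos [0.1986 0.6449 0.2308] F [ 0.9 -0.7 -0.5] t 0.25
shift mm [ -38.8 -482.6 -390.1]
a turn [-3.648e-01 -9.000e-04 -1.000e-04]
b turn [ 2.7768e+00 -2.0000e-04  1.3000e-03]
[[-0.    -0.956  0.294]
 [-0.001  0.294  0.956]
 [-1.    -0.    -0.001]]
```

```bash
python3 -m inch '[[[-5,-15,-12],[-0.02,0,0]],[[-10,-40,-32],[-0.06,0,0]],[[-15,-70,-56],[-0.1,0,0]],[[-20,-100,-80],[-0.14,0,0]],[[-25,-130,-105],[-0.18,0,0]],[[-30,-160,-130],[-0.22,0,0]],[[-34,-190,-154],[-0.26,0,0]],[[-39,-220,-178],[-0.3,0,0]],[[-39,-250,-202],[-0.34,0,0]],[[-39,-280,-226],[-0.373,0,0]],[[-39,-310,-250],[-0.373,0,0]],[[-39,-330,-267],[-0.373,0,0]]]' 1 30
python3 - <<'E'
from h import *
togo([.535,.13,.25],target(.075))
E
```

```text
t: 1.25
eef_pos: [0.4375, 0.2887, 0.2703]
tcp_rot: [-0.482, 0.518, -0.482, -0.517]
wrist_force: [0.3, -0.1, -0.1]
gripper_width: -0.0001
pos [0.4375 0.2887 0.2703] F [ 0.3 -0.1 -0.1] t 1.25
shift mm [  20.7  -86.1 -165.1]
a turn [-0.0049 -0.0018  0.0007]
b turn [3.1367e+00 1.2000e-03 2.9000e-03]
```

```bash
python3 -m inch '[[[4,-16,-30],[0,0,0]],[[8,-32,-60],[0,0,0]],[[12,-48,-90],[0,0,0]],[[16,-64,-120],[0,0,0]],[[20,-78,-150],[0,0,0]],[[20,-86,-165],[-0.005,0,0]],[[20,-86,-165],[-0.005,0,0]],[[20,-86,-165],[-0.005,0,0]]]'
python3 - <<'E'
from h import *
togo([.535,.13,.25],target(.075))
d=r.get_image("wrist"); print(d["R"],d["t"]); cv2.imwrite("pics/w1.png",d["frame"][:,:,::-1])
np.save("w1.npy",dict(d),allow_pickle=True)
E
```

```text
t: 1.92
eef_pos: [0.5351, 0.1292, 0.2505]
tcp_rot: [-0.481, 0.518, -0.482, -0.517]
wrist_force: [-0.2, -0.1, -0.4]
gripper_width: -0.0002
pos [0.5351 0.1292 0.2505] F [-0.2 -0.1 -0.4] t 1.9167
shift mm [0.5 0.  0.8]
a turn [-0.0023 -0.0017  0.0004]
b turn [3.1392e+00 6.0000e-04 2.7000e-03]
[[-0.07335971  0.99730309 -0.00221346]
 [ 0.94814808  0.07043183  0.30992673]
 [ 0.30924679  0.02063745 -0.95075787]] [-0.0894281  -0.56266774  0.23104626]
```

View pics/w1.png

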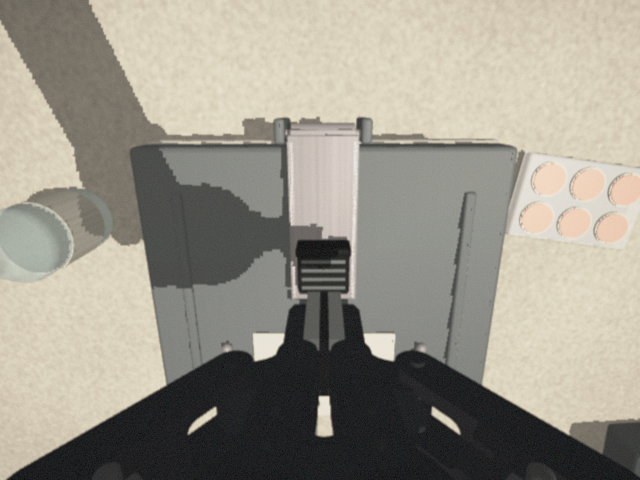

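Wrist view: lever runs down the middle, with hinge ears near (282,130) and (365,130). The rib is at rows 240–256 and the ridged pad at about (298..349, 256..293), just ahead of the shut fingers.

Run:
```python
from h import *
d=np.load("w1.npy",allow_pickle=True).item()
crop(d,260,110,390,310,4,"w1c")
yaw=.075; ex=np.array([np.cos(yaw),np.sin(yaw),0]);ey=np.array([-ex[1],ex[0],0])
h=np.array([.57645,.1319,.139])-.108*ex; h[2]=.139; print("hinge",h)
```

```text
hinge [0.46875361 0.12380759 0.139     ]
```

View pics/w1c.png

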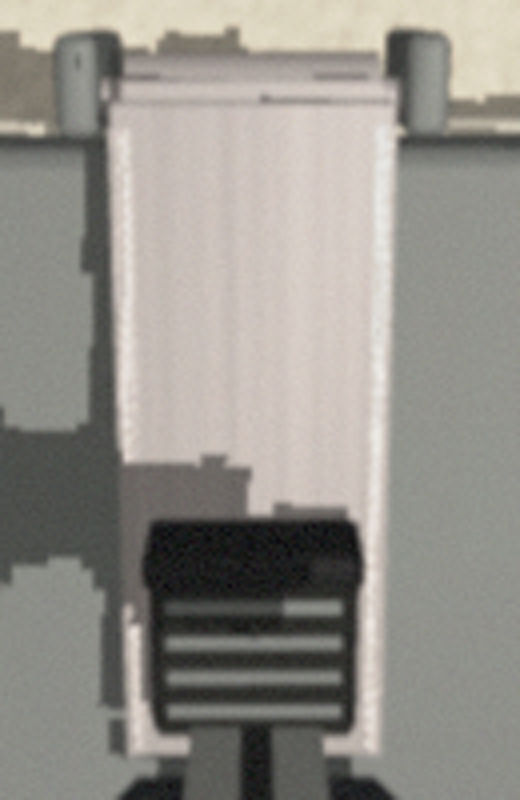

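Run:
```python
from h import *
w=np.load("w1.npy",allow_pickle=True).item()
yaw=.075; ex=np.array([np.cos(yaw),np.sin(yaw),0]);ey=np.array([-ex[1],ex[0],0])
h=np.array([.46875,.1238,.139])
print("cam",-np.array(w["R"]).T@w["t"])
for n,u,v,z in [("padfar L",155,730,.166),("padfar R",352,730,.166),("padnear",255,597,.166),("ribtop far",255,552,.176),("ribtop near",255,520,.176),("ribL",150,548,.176),("ribR",360,548,.176),("lev endL",132,755,.154),("lev endR",380,755,.154),("lev L",120,300,.154),("lev R",385,300,.154),("lev near",250,100,.154),("earL",85,80,.139),("earR",420,80,.139)]:
    q=plane(w,260+u/4,110+v/4,z); a=q-h; print(n,q.round(4),(a@ex*1000).round(1),(a@ey*1000).round(1))
```

```text
cam [0.4554816  0.12404843 0.39385687]
padfar L [0.5698 0.1155 0.166 ] 100.1 -15.8
padfar R [0.5674 0.1478 0.166 ] 100.1 16.6
padnear [0.5451 0.1302 0.166 ] 76.7 0.7
ribtop far [0.5339 0.1294 0.176 ] 65.4 0.7
ribtop near [0.5288 0.129  0.176 ] 60.3 0.7
ribL [0.5345 0.1135 0.176 ] 64.8 -15.2
ribR [0.5321 0.1452 0.176 ] 64.8 16.6
lev endL [0.5809 0.1113 0.154 ] 110.9 -20.8
lev endR [0.5777 0.1544 0.154 ] 110.9 22.3
lev L [0.5012 0.1056 0.154 ] 31.0 -20.6
lev R [0.4982 0.1473 0.154 ] 31.1 21.2
lev near [0.4692 0.1238 0.154 ] 0.5 -0.0
earL [0.4689 0.0972 0.139 ] -1.8 -26.6
earR [0.465  0.1508 0.139 ] -1.7 27.2
```

```bash
cat >> h.py <<'E'
yaw=.075; ex=np.array([np.cos(yaw),np.sin(yaw),0]);ey=np.array([-ex[1],ex[0],0])
h0=np.array([.46875,.1238,.139])
def H(x,y,zw): p=h0+ex*x+ey*y; p[2]=zw; return p
def cur():
    s=r.get_state(); q=s["eef_pos"]-h0; F=s["wrist_force"]
    print("lever-frame",(q@ex*1000).round(2),(q@ey*1000).round(2),"zw",(s["eef_pos"][2]*1000).round(2),"F x,y,z",(F@ex).round(1),(F@ey).round(1),F[2].round(1),"w",round(s["gripper_width"],4),"t",round(s["t"],2),"j",s["joint_pos"].round(2))
E
python3 - <<'E'
from h import *
cur(); togo(H(.0865,.0005,.180),target(.075))
E
```

```text
lever-frame 66.12 1.99 zw 250.57 F x,y,z -0.1 0.7 -0.2 w -0.0001 t 1.97 j [-0.46  0.25  0.18  1.82 -0.05  1.08  1.38]
pos [0.5345 0.1307 0.2506] F [-0.1  0.7 -0.2] t 1.9667
shift mm [ 70.6 -20.4  -1.4]
a turn [ 0.0004 -0.0012  0.0002]
b turn [-3.1412e+00 -3.0000e-04 -1.8000e-03]
```

```bash
python3 -m inch '[[[10,-10,-1],[0,0,0]],[[25,-20,-1],[0,0,0]],[[40,-20,-1],[0,0,0]],[[55,-20,-1],[0,0,0]],[[65,-20,-1],[0,0,0]],[[70,-20,-1],[0,0,0]],[[70,-20,-1],[0,0,0]],[[70,-20,-1],[0,0,0]]]'
python3 - <<'E'
from h import *
cur()
d=r.get_image("wrist"); crop(d,220,180,420,330,4,"w2"); cur()
d=r.get_image("scene");crop(d,250,140,410,260,5,"s2"); cur()
E
```

```text
t: 2.63
eef_pos: [0.5546, 0.1319, 0.181]
tcp_rot: [-0.481, 0.519, -0.481, -0.518]
wrist_force: [0.2, 0.0, 0.6]
gripper_width: -0.0
lever-frame 86.23 1.67 zw 180.99 F x,y,z 0.2 0.0 0.6 w -0.0 t 2.63 j [-0.44  0.35  0.17  1.85 -0.07  0.95  1.41]
lever-frame 86.56 1.47 zw 181.4 F x,y,z 0.3 0.2 0.7 w 0.0001 t 2.68 j [-0.44  0.35  0.17  1.85 -0.07  0.95  1.41]
lever-frame 86.72 1.33 zw 181.61 F x,y,z -0.6 -0.2 -0.4 w 0.0002 t 2.73 j [-0.44  0.35  0.17  1.85 -0.07  0.95  1.41]
```

View pics/w2.png

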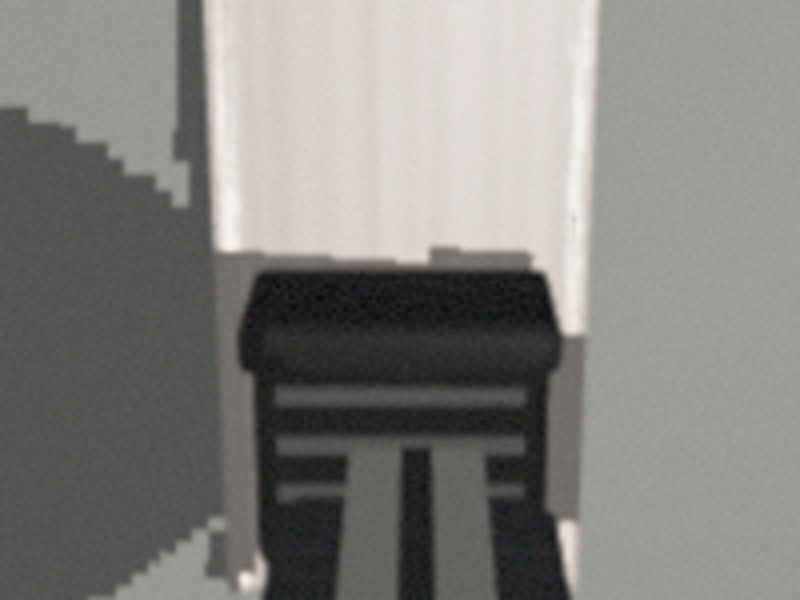

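View pics/s2.png

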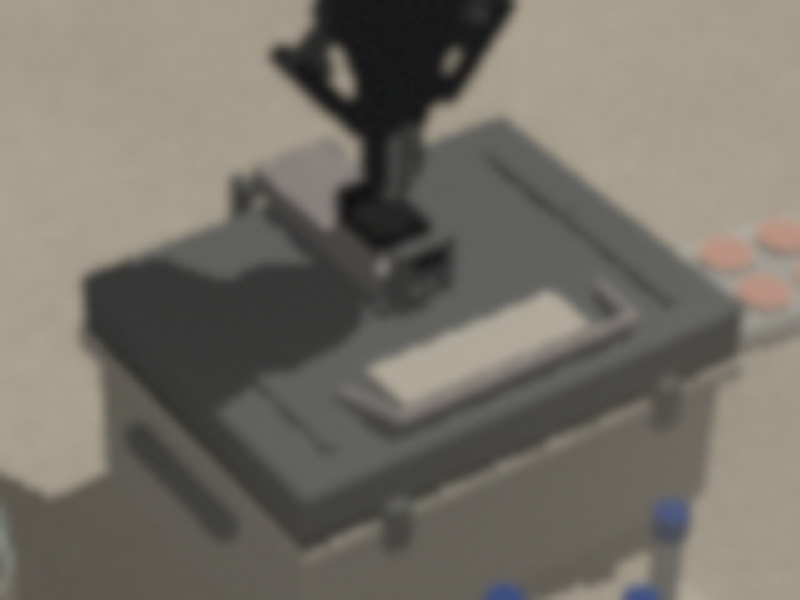

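```bash
python3 -m inch '[[[2,0,-1],[0,0,0]],[[4,0,-1.2],[0,0,0]],[[6,0,-1.2],[0,0,0]],[[8,0,-1.2],[0,0,0]],[[8,0,-1.2],[0,0,0]]]'
python3 - <<'E'
from h import *
cur();w=r.get_image("wrist"); crop(w,220,180,420,330,4,"w3"); cur()
q=plane(w,220+400/4,180+445/4,.181)-h0; print(q@ex)
E
```

```text
t: 3.15
eef_pos: [0.5549, 0.1303, 0.1731]
tcp_rot: [-0.481, 0.519, -0.481, -0.518]
wrist_force: [0.5, -0.2, 0.4]
gripper_width: 0.0001
lever-frame 86.43 0.04 zw 173.14 F x,y,z 0.5 -0.3 0.4 w 0.0001 t 3.15 j [-0.44  0.36  0.17  1.86 -0.07  0.93  1.41]
lever-frame 86.51 0.06 zw 173.25 F x,y,z -0.9 0.4 -0.0 w -0.0001 t 3.2 j [-0.44  0.36  0.17  1.86 -0.07  0.93  1.41]
0.07345794887753136
```

View pics/w3.png

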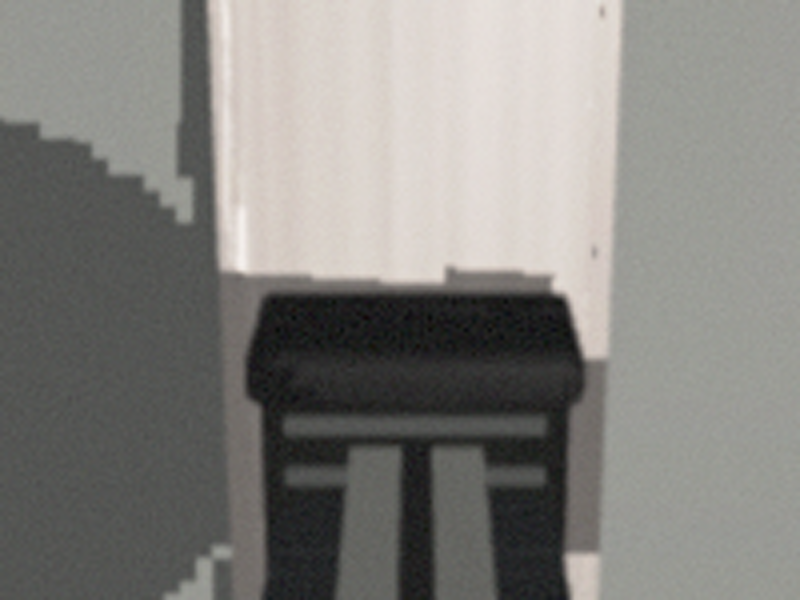

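The fingertips are centred on the pad and clear of the rib. Next: feel down for the pad's top.

```bash
python3 -m inch '[[[2,0,0],[0,0,0]],[[4,0,0],[0,0,0]],[[4,0,0],[0,0,0]]]'; python3 -m inch '[[[1,0,0],[0,0,0]],[[1,0,0],[0,0,0]]]';python3 - <<'E'
from h import *
cur()
E
```

```text
t: 3.45
eef_pos: [0.5547, 0.1303, 0.1688]
tcp_rot: [-0.481, 0.519, -0.481, -0.518]
wrist_force: [-0.6, -0.3, -0.2]
gripper_width: 0.0002
t: 3.62
eef_pos: [0.5546, 0.1302, 0.1675]
tcp_rot: [-0.48, 0.519, -0.481, -0.518]
wrist_force: [0.7, -0.1, 0.5]
gripper_width: -0.0001
lever-frame 86.05 -0.05 zw 167.45 F x,y,z 0.6 -0.2 0.5 w -0.0001 t 3.62 j [-0.44  0.36  0.17  1.87 -0.07  0.92  1.41]
```

```bash
for i in 1 2; do python3 -m inch '[[[1,0,0],[0,0,0]],[[1,0,0],[0,0,0]]]' | grep -E "pos|force"; done
```

```text
eef_pos: [0.5547, 0.1303, 0.1665]
wrist_force: [-0.2, 0.2, 1.0]
eef_pos: [0.5549, 0.1303, 0.1657]
wrist_force: [0.6, 0.2, -0.1]
```

```bash
python3 -m inch '[[[1,0,0],[0,0,0]],[[1,0,0],[0,0,0]]]' | grep -E "pos|force"
```

```text
eef_pos: [0.555, 0.1303, 0.1654]
wrist_force: [-2.6, -0.3, 6.5]
```

```bash
python3 -m inch '[[[0.8,0,0],[0,0,0]],[[0.8,0,0],[0,0,0]]]' | grep -E "pos|force"
```

```text
eef_pos: [0.555, 0.1303, 0.1655]
wrist_force: [-1.7, -0.6, 5.8]
```

```bash
python3 -m inch '[[[1.4,0,0],[0,0,0]],[[1.6,0,0],[0,0,0]],[[1.6,0,0],[0,0,0]]]' | grep -E "pos|force"
```

```text
eef_pos: [0.555, 0.1303, 0.165]
wrist_force: [-2.8, -0.9, 8.0]
```

```bash
python3 -m inch '[[[2,0,0],[0,0,0]],[[2.2,0,0],[0,0,0]],[[2.2,0,0],[0,0,0]]]' | grep -E "pos|force"
```

```text
eef_pos: [0.555, 0.1303, 0.1642]
wrist_force: [-3.4, -1.0, 9.8]
```

```bash
python3 -m inch '[[[2,0,0],[0,0,0]],[[2.2,0,0],[0,0,0]],[[2.2,0,0],[0,0,0]]]' | grep -E "pos|force"
```

```text
eef_pos: [0.555, 0.1303, 0.1636]
wrist_force: [-3.7, -1.3, 11.4]
```

```bash
python3 -m inch '[[[2.3,0,0],[0,0,0]],[[2.5,0,0],[0,0,0]],[[2.5,0,0],[0,0,0]]]' | grep -E "pos|force"
```

```text
eef_pos: [0.5551, 0.1303, 0.1629]
wrist_force: [-3.8, -1.3, 13.1]
```

```bash
python3 -m inch '[[[2.3,0,0],[0,0,0]],[[2.4,0,0],[0,0,0]],[[2.4,0,0],[0,0,0]]]' | grep -E "pos|force"
```

```text
eef_pos: [0.5551, 0.1303, 0.1625]
wrist_force: [-5.3, -1.1, 14.1]
```

```bash
python3 -m inch '[[[2.4,0,0],[0,0,0]],[[2.6,0,0],[0,0,0]],[[2.6,0,0],[0,0,0]]]' | grep -E "pos|force"
```

```text
eef_pos: [0.5551, 0.1303, 0.1623]
wrist_force: [-5.4, -1.4, 15.8]
```

```bash
python3 -m inch '[[[2.5,0.5,0],[0,0,0]],[[2.6,1,0],[0,0,0]],[[2.6,1.5,0],[0,0,0]],[[2.6,2,0],[0,0,0]],[[2.6,2,0],[0,0,0]]]' | grep -E "t:|pos|force"
```

```text
t: 6.2
eef_pos: [0.555, 0.1304, 0.1626]
tcp_rot: [-0.484, 0.519, -0.478, -0.518]
wrist_force: [-1.4, -0.8, 13.3]
```

```bash
python3 -m inch '[[[2.9,2.5,0],[0,0,0]],[[3,3,0],[0,0,0]],[[3,3.5,0],[0,0,0]],[[3,4,0],[0,0,0]],[[3,4,0],[0,0,0]]]' | grep -E "t:|pos|force"
python3 - <<'E'
from h import *
cur()
E
```

```text
t: 6.62
eef_pos: [0.5547, 0.1303, 0.1629]
tcp_rot: [-0.487, 0.521, -0.476, -0.516]
wrist_force: [2.1, -1.0, 12.7]
lever-frame 86.17 0.06 zw 162.91 F x,y,z 2.0 -1.2 12.7 w 0.0001 t 6.62 j [-0.44  0.36  0.17  1.88 -0.08  0.89  1.41]
```

Run:
```python
from h import *
togo(H(.086,0,.162),target(.075))
```

```text
pos [0.5547 0.1303 0.1629] F [ 2.1 -1.  12.7] t 6.6167
shift mm [ 0.9  0.2 -0.1]
a turn [-0.0008  0.005   0.0163]
b turn [ 3.1407  0.0257 -0.0078]
```

```bash
python3 -m inch '[[[3,2.5,0],[0,0.004,0.01]],[[3.2,2.5,0],[0,0.005,0.016]],[[3.2,2.5,0],[0,0.005,0.016]],[[3.2,2.5,0],[0,0.005,0.016]]]' | grep -E "t:|pos|force"
python3 - <<'E'
from h import *
cur();togo(H(.086,0,.162),target(.075))
E
```

```text
t: 6.95
eef_pos: [0.5548, 0.1304, 0.1626]
tcp_rot: [-0.483, 0.519, -0.479, -0.517]
wrist_force: [-0.8, -1.4, 12.9]
lever-frame 86.25 0.09 zw 162.58 F x,y,z -0.9 -1.4 12.9 w -0.0002 t 6.95 j [-0.44  0.37  0.17  1.87 -0.08  0.9   1.41]
pos [0.5548 0.1304 0.1626] F [-0.8 -1.4 12.9] t 6.95
shift mm [ 0.6  0.3 -0.1]
a turn [-0.0011  0.001   0.0064]
b turn [ 3.1405e+00  1.0000e-02 -1.5000e-03]
```

```bash
python3 -m inch '[[[3.2,1,0],[0,0.001,0.008]],[[3.4,2,0],[0,0.001,0.01]],[[3.6,3,0],[0,0.001,0.012]],[[3.6,3,0],[0,0.001,0.012]]]' | grep -E "t:|pos|force"
python3 - <<'E'
from h import *
cur();togo(H(.086,0,.162),target(.075))
E
```

```text
t: 7.28
eef_pos: [0.5549, 0.1304, 0.1624]
tcp_rot: [-0.482, 0.518, -0.48, -0.518]
wrist_force: [1.8, -0.8, 13.6]
lever-frame 86.42 0.11 zw 162.38 F x,y,z 1.7 -0.9 13.6 w -0.0001 t 7.28 j [-0.44  0.37  0.17  1.87 -0.08  0.91  1.41]
pos [0.5549 0.1304 0.1624] F [ 1.8 -0.8 13.6] t 7.2833
shift mm [ 0.4  0.4 -0.1]
a turn [-0.0014  0.0012  0.0021]
b turn [ 3.1402e+00  3.3000e-03 -2.0000e-03]
```

```bash
python3 -m inch '[[[3.4,1.5,0],[0,0.001,0.006]],[[3.8,2,0],[0,0.001,0.008]],[[4.2,2,0],[0,0.001,0.008]],[[4.2,2,0],[0,0.001,0.008]]]' | grep -E "t:|pos|force"
python3 - <<'E'
from h import *
cur();togo(H(.086,0,.162),target(.075))
E
```

```text
t: 7.62
eef_pos: [0.5551, 0.1304, 0.1622]
tcp_rot: [0.482, -0.517, 0.481, 0.519]
wrist_force: [-4.5, -1.8, 20.3]
lever-frame 86.55 0.1 zw 162.22 F x,y,z -4.6 -1.4 20.3 w 0.0001 t 7.62 j [-0.44  0.37  0.17  1.87 -0.08  0.91  1.41]
pos [0.5551 0.1304 0.1622] F [-4.5 -1.8 20.3] t 7.6167
shift mm [ 0.2  0.6 -0.1]
a turn [-0.0018  0.0016 -0.0006]
b turn [ 3.1398e+00 -1.0000e-03 -2.5000e-03]
```

```bash
python3 -m inch '[[[3.6,2.5,0],[0,0.001,0.004]],[[3.5,3.5,0],[0,0.001,0.004]],[[3.5,4,0],[0,0.001,0.004]]]' | grep -E "t:|pos|force"
python3 - <<'E'
from h import *
cur();togo(H(.086,0,.162),target(.075))
E
```

```text
t: 7.87
eef_pos: [0.5548, 0.1303, 0.1624]
tcp_rot: [-0.483, 0.519, -0.48, -0.517]
wrist_force: [2.1, -0.8, 13.2]
lever-frame 86.33 0.04 zw 162.42 F x,y,z 2.1 -1.0 13.2 w 0.0003 t 7.87 j [-0.44  0.37  0.17  1.87 -0.08  0.9   1.41]
pos [0.5548 0.1303 0.1624] F [ 2.1 -0.8 13.2] t 7.8667
shift mm [ 0.4  0.3 -0. ]
a turn [-0.0023  0.0019  0.0049]
b turn [ 3.1393e+00  7.6000e-03 -3.0000e-03]
```

```bash
python3 -m inch '[[[3.8,2.5,0],[0,0.002,0.005]],[[4,3.5,0],[0,0.002,0.005]],[[4,4,0],[0,0.002,0.005]]]' | grep -E "t:|pos|force"
python3 - <<'E'
from h import *
cur();togo(H(.086,0,.162),target(.075))
E
```

```text
t: 8.12
eef_pos: [0.5548, 0.1303, 0.1623]
tcp_rot: [-0.484, 0.52, -0.479, -0.516]
wrist_force: [1.8, 0.0, 13.9]
lever-frame 86.33 0.06 zw 162.33 F x,y,z 1.8 -0.1 13.9 w 0.0001 t 8.12 j [-0.44  0.36  0.17  1.88 -0.08  0.9   1.41]
pos [0.5548 0.1303 0.1623] F [ 1.8  0.  13.9] t 8.1167
shift mm [ 0.3  0.3 -0.1]
a turn [-0.0027  0.0014  0.0097]
b turn [ 3.1389e+00  1.5300e-02 -2.2000e-03]
```

```bash
python3 -m inch '[[[4.2,3,0],[0,0.002,0.009]],[[4.6,4.5,0],[0,0.002,0.009]],[[4.6,5.5,0],[0,0.002,0.009]],[[4.6,5.5,0],[0,0.002,0.009]]]' | grep -E "t:|pos|force"
python3 - <<'E'
from h import *
cur();togo(H(.086,0,.162),target(.075))
E
```

```text
t: 8.45
eef_pos: [0.5541, 0.1303, 0.1623]
tcp_rot: [-0.485, 0.52, -0.478, -0.515]
wrist_force: [0.6, -1.2, 17.1]
lever-frame 85.57 0.08 zw 162.26 F x,y,z 0.5 -1.2 17.1 w -0.0002 t 8.45 j [-0.44  0.36  0.17  1.88 -0.08  0.89  1.41]
pos [0.5541 0.1303 0.1623] F [ 0.6 -1.2 17.1] t 8.45
shift mm [ 0.3 -0.4 -0.1]
a turn [-0.0032  0.0012  0.0123]
b turn [ 3.1383e+00  1.9400e-02 -1.8000e-03]
```

```bash
python3 -m inch '[[[4.4,5,0],[0.002,0,0.01]],[[4.4,5.5,0],[0.003,0,0.01]],[[4.4,6,0],[0.003,0,0.01]],[[4.4,6.5,0],[0.003,0,0.01]]]' | grep -E "t:|pos|force"
python3 - <<'E'
from h import *
cur();togo(H(.086,0,.162),target(.075))
E
```

```text
t: 8.78
eef_pos: [0.5525, 0.1302, 0.1623]
tcp_rot: [-0.487, 0.519, -0.478, -0.514]
wrist_force: [1.6, -0.5, 16.0]
lever-frame 84.01 0.07 zw 162.3 F x,y,z 1.5 -0.6 16.0 w -0.0001 t 8.78 j [-0.44  0.36  0.17  1.89 -0.08  0.89  1.41]
pos [0.5525 0.1302 0.1623] F [ 1.6 -0.5 16. ] t 8.7833
shift mm [ 0.3 -2.  -0.1]
a turn [-0.0068  0.0029  0.0141]
b turn [ 3.1348  0.0221 -0.0045]
```

```bash
python3 -m inch '[[[4.6,6,0],[0.004,0,0.01]],[[4.6,7,0],[0.006,0,0.01]],[[4.6,8,0],[0.006,0,0.01]],[[4.6,9,0],[0.006,0,0.01]]]' | grep -E "t:|pos|force"
python3 - <<'E'
from h import *
cur();togo(H(.086,0,.162),target(.075))
E
```

```text
t: 9.12
eef_pos: [0.5487, 0.1299, 0.1623]
tcp_rot: [-0.49, 0.518, -0.479, -0.512]
wrist_force: [2.1, -1.4, 18.2]
lever-frame 80.19 0.05 zw 162.29 F x,y,z 1.9 -1.6 18.2 w -0.0 t 9.12 j [-0.44  0.35  0.17  1.9  -0.08  0.88  1.4 ]
pos [0.5487 0.1299 0.1623] F [ 2.1 -1.4 18.2] t 9.1167
shift mm [ 0.4 -5.8  0. ]
a turn [-0.0133  0.0047  0.0164]
b turn [ 3.1282  0.0257 -0.0074]
```

```bash
python3 -m inch '[[[4.4,6,0],[-0.008,0,0.012]],[[4.4,7,0],[-0.012,0,0.012]],[[4.4,8,0],[-0.012,0,0.012]],[[4.4,9,0],[-0.012,0,0.012]]]' | grep -E "t:|pos|force"
python3 - <<'E'
from h import *
cur();togo(H(.086,0,.162),target(.075))
E
```

```text
t: 9.45
eef_pos: [0.5447, 0.1296, 0.1623]
tcp_rot: [-0.487, 0.52, -0.476, -0.516]
wrist_force: [1.5, -2.1, 17.0]
lever-frame 76.22 0.09 zw 162.27 F x,y,z 1.4 -2.2 17.0 w -0.0 t 9.45 j [-0.44  0.35  0.17  1.91 -0.08  0.88  1.41]
pos [0.5447 0.1296 0.1623] F [ 1.5 -2.1 17. ] t 9.45
shift mm [ 0.4 -9.8 -0.1]
a turn [-0.0019  0.0063  0.0164]
b turn [ 3.1396  0.0258 -0.0099]
```

```bash
python3 -m inch '[[[4.4,6,0],[-0.002,0.004,0.012]],[[4.4,7,0],[-0.002,0.004,0.012]],[[4.4,8,0],[-0.002,0.004,0.012]],[[4.4,8,0],[-0.002,0.004,0.012]]]' | grep -E "t:|pos|force"
python3 - <<'E'
from h import *
cur();togo(H(.086,0,.162),target(.075))
E
```

```text
t: 9.78
eef_pos: [0.5416, 0.1294, 0.1623]
tcp_rot: [-0.486, 0.521, -0.476, -0.515]
wrist_force: [1.7, -2.1, 17.8]
lever-frame 73.1 0.08 zw 162.27 F x,y,z 1.6 -2.2 17.8 w -0.0003 t 9.78 j [-0.45  0.34  0.17  1.91 -0.07  0.88  1.41]
pos [0.5416 0.1294 0.1623] F [ 1.7 -2.1 17.8] t 9.7833
shift mm [  0.5 -12.9  -0.1]
a turn [-0.0005  0.0041  0.0161]
b turn [ 3.141   0.0253 -0.0064]
```

```bash
python3 -m inch '[[[4.4,6,0],[0,0.003,0.012]],[[4.4,7,0],[0,0.003,0.012]],[[4.4,7,0],[0,0.003,0.012]]]' | grep -E "t:|pos|force"
python3 - <<'E'
from h import *
cur();togo(H(.086,0,.162),target(.075))
d=r.get_image("wrist"); crop(d,220,180,420,330,4,"w4")
E
```

```text
t: 10.03
eef_pos: [0.5403, 0.1293, 0.1623]
tcp_rot: [-0.486, 0.522, -0.476, -0.515]
wrist_force: [4.1, -1.1, 16.0]
lever-frame 71.78 0.09 zw 162.34 F x,y,z 4.1 -1.4 16.0 w -0.0001 t 10.03 j [-0.45  0.34  0.17  1.92 -0.07  0.87  1.4 ]
pos [0.5403 0.1293 0.1623] F [ 4.1 -1.1 16. ] t 10.0333
shift mm [  0.6 -14.2  -0.1]
a turn [-0.0011  0.0029  0.0177]
b turn [ 3.1403  0.0278 -0.0046]
```

View pics/w4.png

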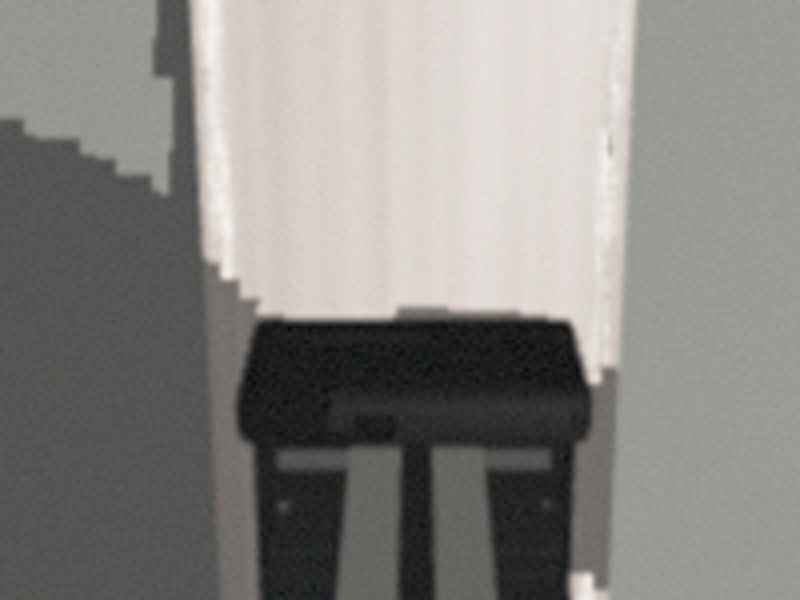

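```bash
python3 -m inch '[[[4.5,6,0],[0,0.003,0.014]],[[4.6,8,0],[0,0.003,0.014]],[[4.6,9,0],[0,0.003,0.014]],[[4.6,9,0],[0,0.003,0.014]]]' | grep -E "t:|pos|force"
python3 - <<'E'
from h import *
cur();togo(H(.086,0,.162),target(.075))
E
```

```text
t: 10.42
eef_pos: [0.5398, 0.1293, 0.1628]
tcp_rot: [-0.488, 0.523, -0.475, -0.513]
wrist_force: [8.9, -0.1, 12.6]
lever-frame 71.27 0.12 zw 162.8 F x,y,z 8.8 -0.7 12.6 w -0.0006 t 10.42 j [-0.45  0.34  0.17  1.92 -0.07  0.87  1.4 ]
pos [0.5398 0.1293 0.1628] F [ 8.9 -0.1 12.6] t 10.4167
shift mm [  1.1 -14.7  -0.1]
a turn [-0.0021  0.0023  0.0236]
b turn [ 3.1393  0.0371 -0.0036]
```

```bash
python3 -m inch '[[[1,4,0],[0,0,0.01]],[[-1,3,0],[0,0,0.02]],[[-4,2,0],[0,0,0.024]],[[-10,0,0],[0,0,0.024]],[[-20,-2,0],[0,0,0.024]],[[-30,-4,0],[0,0,0.024]],[[-40,-4,0],[0,0,0.024]],[[-40,-4,0],[0,0,0.024]]]' | grep -E "t:|pos|force"
python3 - <<'E'
from h import *
cur();togo(H(.086,0,.162),target(.075))
d=r.get_image("wrist"); crop(d,220,140,420,290,4,"w5");np.save("w5.npy",dict(d),allow_pickle=True)
d=r.get_image("scene");crop(d,250,140,410,260,5,"s5");
E
```

```text
t: 11.08
eef_pos: [0.5442, 0.1297, 0.2054]
tcp_rot: [-0.483, 0.518, -0.48, -0.518]
wrist_force: [0.5, 0.2, 1.4]
lever-frame 75.7 0.25 zw 205.4 F x,y,z 0.5 0.2 1.4 w -0.0003 t 11.08 j [-0.45  0.3   0.18  1.85 -0.07  0.99  1.4 ]
pos [0.5442 0.1297 0.2054] F [0.5 0.2 1.4] t 11.0833
shift mm [ 43.4 -10.1  -0.4]
a turn [-0.0022  0.0034  0.0037]
b turn [ 3.1394  0.0057 -0.0053]
```

View pics/w5.png

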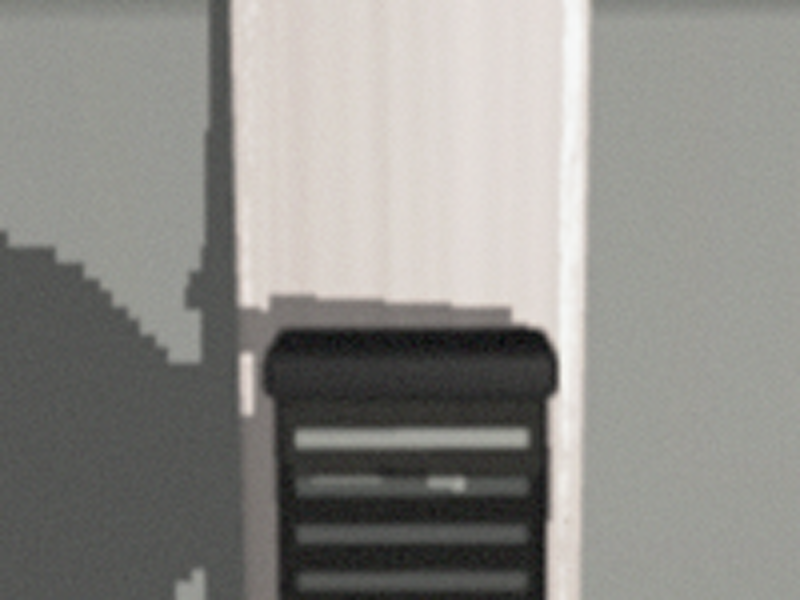

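View pics/s5.png

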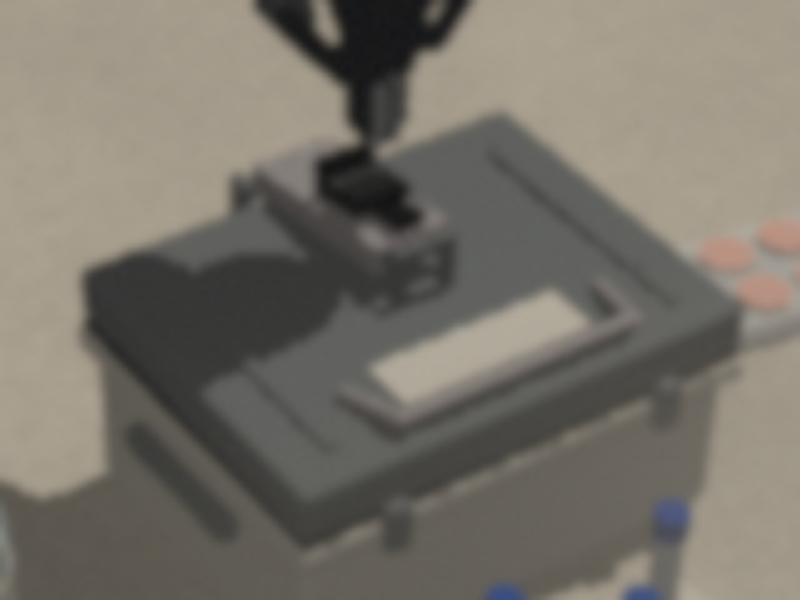

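```bash
python3 -m inch '[[[-15,10,0],[0,0,0]],[[-30,22,0],[0,0,0]],[[-40,32,0],[0,0,0]],[[-45,40,0],[0,0,0]],[[-45,40,0],[0,0,0]],[[-45,40,0],[0,0,0]]]' -1 | grep -E "t:|pos|force"
python3 - <<'E'
from h import *
cur()
d=r.get_image("wrist"); cv2.imwrite("pics/w6.png",d["frame"][:,:,::-1]);np.save("w6.npy",dict(d),allow_pickle=True)
d=r.get_image("scene");crop(d,280,150,380,225,8,"s6");np.save("s6.npy",dict(d),allow_pickle=True)
E
```

```text
t: 11.68
eef_pos: [0.5027, 0.1264, 0.2481]
tcp_rot: [0.482, -0.517, 0.481, 0.519]
wrist_force: [-0.8, -0.6, -0.4]
lever-frame 34.05 0.09 zw 248.13 F x,y,z -0.8 -0.5 -0.4 w 0.0721 t 11.68 j [-0.48  0.19  0.17  1.89 -0.04  1.06  1.36]
```

View pics/w6.png

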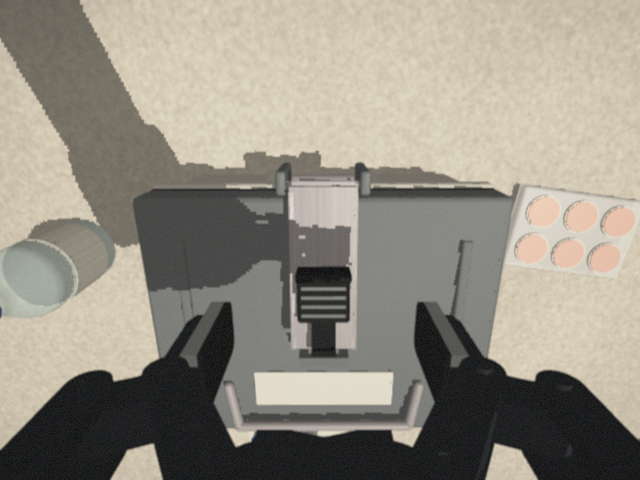

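View pics/s6.png

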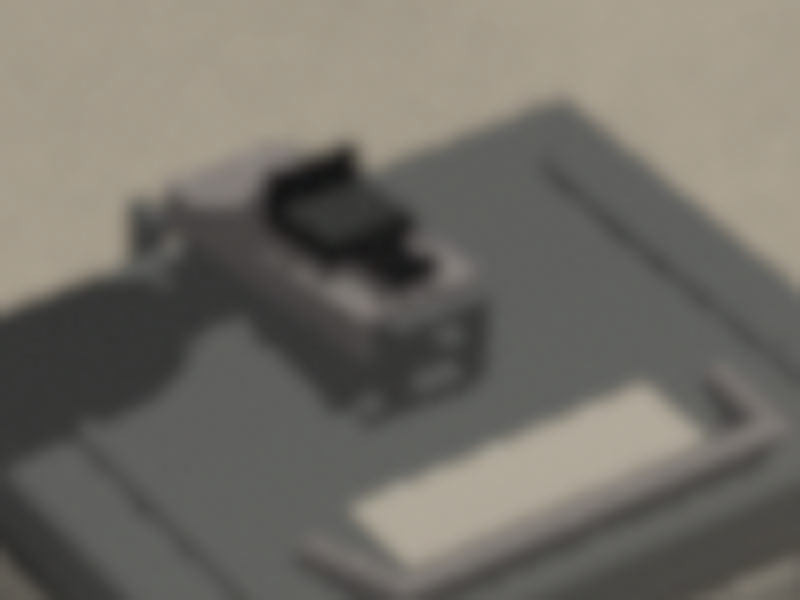

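```bash
cat >> h.py <<'E'
def LP(x,y,z,th):
    p=h0+ex*(x*np.cos(th)-z*np.sin(th))+ey*y; p[2]=h0[2]+x*np.sin(th)+z*np.cos(th); return p
E
python3 - <<'E'
from h import *
w=np.load("w6.npy",allow_pickle=True).item();s=np.load("s6.npy",allow_pickle=True).item()
for th in (0,.05,.1,.15,.2,.25):
    print(th,"wrist",np.round([proj(w,LP(.110,y,.015,th)) for y in(-.022,.022)],1).tolist(),"scene crop",np.round([(np.array(proj(s,LP(.110,y,.015,th)))-[280,150])*8 for y in(-.022,.022)],0).tolist())
E
```

```text
0 wrist [[292.1, 340.1], [353.6, 340.0]] scene crop [[358.0, 353.0], [477.0, 305.0]]
0.05 wrist [[291.5, 343.4], [354.2, 343.3]] scene crop [[357.0, 337.0], [476.0, 289.0]]
0.1 wrist [[290.9, 346.5], [354.9, 346.4]] scene crop [[355.0, 320.0], [475.0, 273.0]]
0.15 wrist [[290.2, 349.3], [355.6, 349.2]] scene crop [[353.0, 303.0], [473.0, 256.0]]
0.2 wrist [[289.4, 351.9], [356.3, 351.7]] scene crop [[350.0, 286.0], [470.0, 239.0]]
0.25 wrist [[288.7, 354.1], [357.0, 354.0]] scene crop [[347.0, 269.0], [467.0, 222.0]]
```

Run:
```python
from h import *
T=target(.075,.12); P=LP(.092,.0002,.008,.12)+T[:,0]*.018; print(P)
togo(P+[0,0,.05],T); togo(P,T)
```

```text
[0.5610104  0.1309331  0.14008544]
pos [0.503  0.1263 0.2476] F [1.2 0.2 1. ] t 11.7833
shift mm [ 57.5 -58.2   0.2]
a turn [-0.0022  0.0021 -0.1205]
b turn [ 3.1337 -0.1891 -0.0032]
pos [0.503  0.1263 0.2476] F [1.2 0.2 1. ] t 11.7833
shift mm [ 1.075e+02 -5.830e+01  1.000e-01]
a turn [-0.0022  0.0021 -0.1205]
b turn [ 3.1337 -0.1891 -0.0032]
```

```bash
python3 -m inch '[[[5,-20,0],[0,0,-0.03]],[[20,-40,0],[0,0,-0.06]],[[40,-55,0],[0,0,-0.09]],[[57,-58,0],[0,0,-0.12]],[[75,-58,0],[0,0,-0.12]],[[90,-58,0],[0,0,-0.12]],[[95,-58,0],[0,0,-0.12]],[[95,-58,0],[0,0,-0.12]]]' | grep -E "t:|pos|force"
python3 - <<'E'
from h import *
cur(); T=target(.075,.12); P=LP(.092,.0002,.008,.12)+T[:,0]*.018;togo(P,T)
d=r.get_image("wrist"); cv2.imwrite("pics/w7.png",d["frame"][:,:,::-1])
E
```

```text
t: 12.45
eef_pos: [0.5599, 0.1303, 0.1504]
tcp_rot: [-0.511, 0.545, -0.451, -0.489]
wrist_force: [-1.0, -0.0, 1.0]
lever-frame 91.36 -0.3 zw 150.43 F x,y,z -1.0 0.0 1.0 w 0.0853 t 12.45 j [-0.46  0.34  0.17  1.95 -0.05  0.74  1.38]
pos [0.5599 0.1303 0.1504] F [-1. -0.  1.] t 12.45
shift mm [10.4  0.   0.5]
a turn [-0.0024  0.0006 -0.0046]
b turn [ 3.1392e+00 -7.2000e-03 -9.0000e-04]
```

View pics/w7.png

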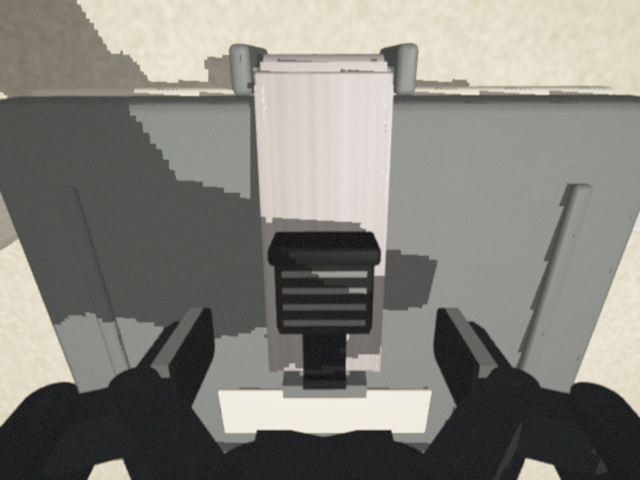

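```bash
python3 -m inch '[[[5,0,0.5],[0,0,0]],[[10,0,0.5],[0,0,0]],[[10,0,0.5],[0,0,0]],[[10,0,0.5],[0,0,0]],[[10,0,0.5],[0,0,0]],[[10,0,0.5],[0,0,0]],[[10,0,0.5],[0,0,0]],[[10,0,0.5],[0,0,0]],[[10,0,0.5],[0,0,0]],[[10,0,0.5],[0,0,0]],[[10,0,0.5],[0,0,0]],[[10,0,0.5],[0,0,0]]]' 1 40 | grep -E "t:|pos|force|width"
python3 - <<'E'
from h import *
cur(); T=target(.075,.12); P=LP(.092,.0002,.008,.12)+T[:,0]*.018;togo(P,T)
d=r.get_image("wrist"); cv2.imwrite("pics/w8.png",d["frame"][:,:,::-1])
E
```

```text
t: 13.5
eef_pos: [0.5619, 0.1308, 0.1419]
tcp_rot: [-0.512, 0.545, -0.45, -0.489]
wrist_force: [-1.2, -2.1, 2.1]
gripper_width: 0.043
lever-frame 93.42 0.01 zw 141.95 F x,y,z -1.4 -2.0 2.1 w 0.043 t 13.5 j [-0.45  0.35  0.17  1.96 -0.05  0.72  1.38]
pos [0.5619 0.1308 0.1419] F [-1.2 -2.1  2.1] t 13.5
shift mm [1.7 1.1 0.2]
a turn [-0.0027  0.0009 -0.0021]
b turn [ 3.1389e+00 -3.3000e-03 -1.4000e-03]
```

View pics/w8.png

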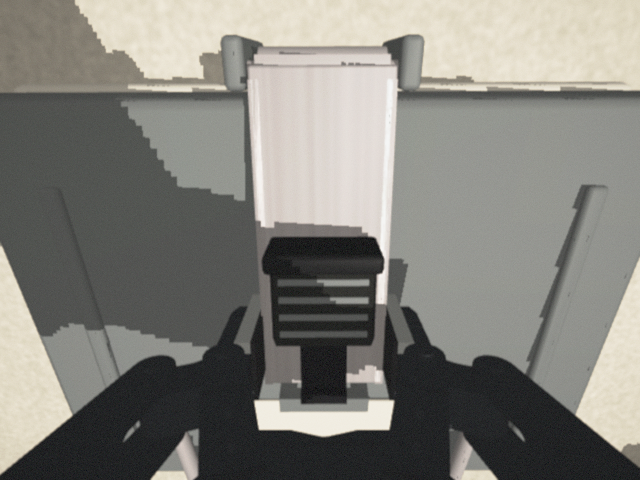

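```bash
cat >> h.py <<'E'
def arc(dths,rig=1.0,gb=.018,turn_lim=9):
    # grasp point G goes round hinge by dth; tool pitch turns rig*dth
    s=r.get_state(); R=rot(s); P=s["eef_pos"]; G=P-R[:,0]*gb
    v=G-h0; a=v@ex; z=v[2]; print("radius",np.hypot(a,z),"ang",np.arctan2(z,a),"pitch",np.arcsin(R[:,0]@ex))
    for d in dths:
        a2=a*np.cos(d)-z*np.sin(d); z2=a*np.sin(d)+z*np.cos(d)
        G2=h0+ex*a2+ey*(v@ey)+np.array([0,0,z2]); 
        Rn=R@Ro.from_rotvec([0,0,-min(rig*d,turn_lim)]).as_matrix()
        P2=G2+Rn[:,0]*gb
        print(round(d,3),(R.T@(P2-P)*1000).round(1),round(-min(rig*d,turn_lim),3))
E
python3 - <<'E'
from h import *
arc([.04,.08,.14,.2,.26,.32,.36])
E
```

```text
radius 0.09364262282697484 ang 0.22403057373301472 pitch 0.1178911621792211
0.04 [-3.7 -0.2  0. ] -0.04
0.08 [-7.5 -0.3  0. ] -0.08
0.14 [-13.1  -0.2   0. ] -0.14
0.2 [-18.7   0.3   0. ] -0.2
0.26 [-24.2   1.1   0. ] -0.26
0.32 [-29.7   2.2   0. ] -0.32
0.36 [-33.3   3.1   0. ] -0.36
```

```bash
python3 -m inch '[[[-3.7,-0.2,0],[0,0,-0.04]],[[-7.5,-0.3,0],[0,0,-0.08]],[[-13.1,-0.2,0],[0,0,-0.14]],[[-18.7,0.3,0],[0,0,-0.2]],[[-24.2,1.1,0],[0,0,-0.26]],[[-29.7,2.2,0],[0,0,-0.32]],[[-33.3,3.1,0],[0,0,-0.36]],[[-33.3,3.1,0],[0,0,-0.36]]]' | grep -E "t:|pos|force|width"
python3 - <<'E'
from h import *
cur(); arc([.06,.12,.18,.24,.3,.36,.42])
d=r.get_image("scene");crop(d,280,130,400,220,6,"s9")
E
```

```text
t: 14.22
eef_pos: [0.5545, 0.1303, 0.1752]
tcp_rot: [-0.591, 0.617, -0.344, -0.389]
wrist_force: [1.7, -3.0, -0.9]
gripper_width: 0.043
lever-frame 85.97 0.09 zw 175.2 F x,y,z 1.5 -3.1 -0.9 w 0.043 t 14.22 j [-0.66  0.19  0.32  2.2   0.23  0.31  1.08]
radius 0.09355353371732296 ang 0.5915433520021636 pitch 0.4800999982843208
0.06 [-5.6 -0.3  0. ] -0.06
0.12 [-11.2  -0.2   0. ] -0.12
0.18 [-16.8   0.1   0. ] -0.18
0.24 [-22.3   0.9   0. ] -0.24
0.3 [-27.8   1.9   0. ] -0.3
0.36 [-33.2   3.3   0. ] -0.36
0.42 [-38.6   5.    0. ] -0.42
```

View pics/s9.png

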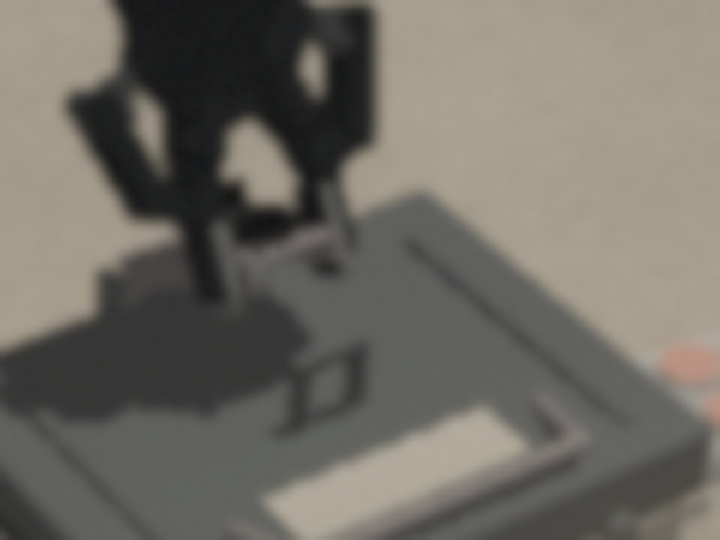

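Run:
```python
from h import *
arc([.05,.1,.15,.2,.25,.3,.3],rig=-.35)
```

```text
radius 0.09356838895214456 ang 0.5879575014709881 pitch 0.47778178080538375
0.05 [-4.6  0.9 -0. ] 0.017
0.1 [-9.2  2.1 -0. ] 0.035
0.15 [-13.8   3.5  -0. ] 0.052
0.2 [-18.3   5.2  -0. ] 0.07
0.25 [-22.8   7.   -0. ] 0.087
0.3 [-27.1   9.1  -0. ] 0.105
0.3 [-27.1   9.1  -0. ] 0.105
```

```bash
python3 -m inch '[[[-4.6,0.9,0],[0,0,0.017]],[[-9.2,2.1,0],[0,0,0.035]],[[-13.8,3.5,0],[0,0,0.052]],[[-18.3,5.2,0],[0,0,0.07]],[[-22.8,7,0],[0,0,0.087]],[[-27.1,9.1,0],[0,0,0.105]],[[-27.1,9.1,0],[0,0,0.105]]]' | grep -E "t:|pos|force|width"
python3 - <<'E'
from h import *
cur(); arc([.06,.12,.18,.24,.3,.36,.36],rig=-.35)
d=r.get_image("scene");crop(d,280,130,400,220,6,"s10")
d=r.get_image("wrist");cv2.imwrite("pics/w10.png",d["frame"][:,:,::-1])
E
```

```text
t: 14.85
eef_pos: [0.5334, 0.1286, 0.1938]
tcp_rot: [-0.568, 0.597, -0.378, -0.421]
wrist_force: [-0.5, -1.8, -3.3]
gripper_width: 0.0434
lever-frame 64.86 -0.09 zw 193.77 F x,y,z -0.6 -1.8 -3.3 w 0.0434 t 14.85 j [-0.61  0.15  0.26  2.14  0.13  0.5   1.19]
radius 0.09234832186967479 ang 0.8865047740560038 pitch 0.3686474177305311
0.06 [-4.7  3.3 -0. ] 0.021
0.12 [-9.3  6.8 -0. ] 0.042
0.18 [-13.7  10.6  -0. ] 0.063
0.24 [-17.8  14.7  -0. ] 0.084
0.3 [-21.8  19.   -0. ] 0.105
0.36 [-25.5  23.5  -0.1] 0.126
0.36 [-25.5  23.5  -0.1] 0.126
```

View pics/s10.png

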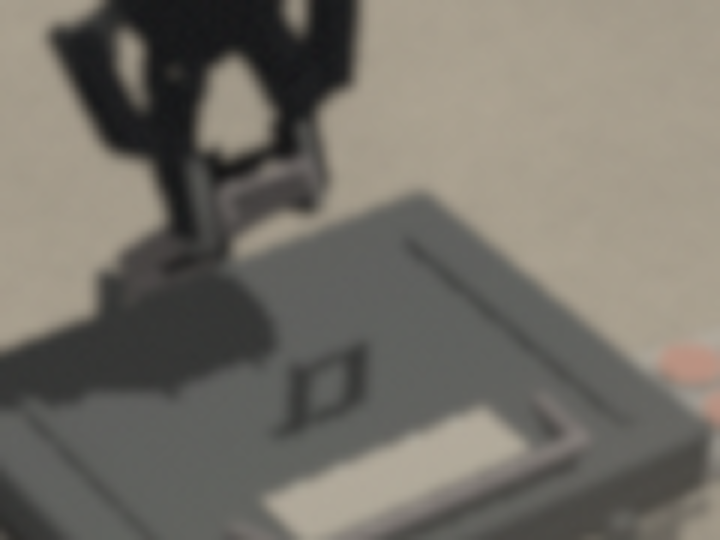

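View pics/w10.png

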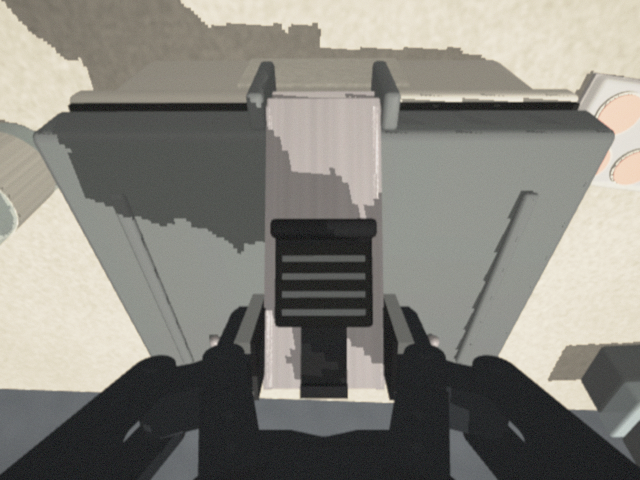

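Pivoting works with low forces. The lever stands near 0.8 rad and the lid gap has already opened (dark seam at row 107). Continuing round the arc.

```bash
python3 -m inch '[[[-4.7,3.3,0],[0,0,0.021]],[[-9.3,6.8,0],[0,0,0.042]],[[-13.7,10.6,0],[0,0,0.063]],[[-17.8,14.7,0],[0,0,0.084]],[[-21.8,19,0],[0,0,0.105]],[[-25.5,23.5,0],[0,0,0.126]],[[-25.5,23.5,0],[0,0,0.126]]]' | grep -E "t:|pos|force|width"
python3 - <<'E'
from h import *
cur(); arc([.06,.12,.18,.24,.3,.36,.42,.48,.54,.6],rig=-.2)
d=r.get_image("scene");crop(d,280,130,400,220,6,"s11")
E
```

```text
t: 15.53
eef_pos: [0.5025, 0.1263, 0.2086]
tcp_rot: [-0.541, 0.573, -0.415, -0.456]
wrist_force: [-0.4, -2.6, -4.4]
gripper_width: 0.0431
lever-frame 33.89 -0.04 zw 208.64 F x,y,z -0.6 -2.6 -4.4 w 0.0431 t 15.53 j [-0.59  0.12  0.25  2.1   0.06  0.69  1.25]
radius 0.09198497523467636 ang 1.243718421552843 pitch 0.24338192580059398
0.06 [-2.8  4.9 -0. ] 0.012
0.12 [-5.4 10.1 -0. ] 0.024
0.18 [-7.7 15.3 -0. ] 0.036
0.24 [-9.6 20.7 -0. ] 0.048
0.3 [-11.3  26.2  -0. ] 0.06
0.36 [-12.6  31.8  -0.1] 0.072
0.42 [-13.6  37.4  -0.1] 0.084
0.48 [-14.3  43.1  -0.1] 0.096
0.54 [-14.6  48.8  -0.1] 0.108
0.6 [-14.7  54.5  -0.1] 0.12
```

View pics/s11.png

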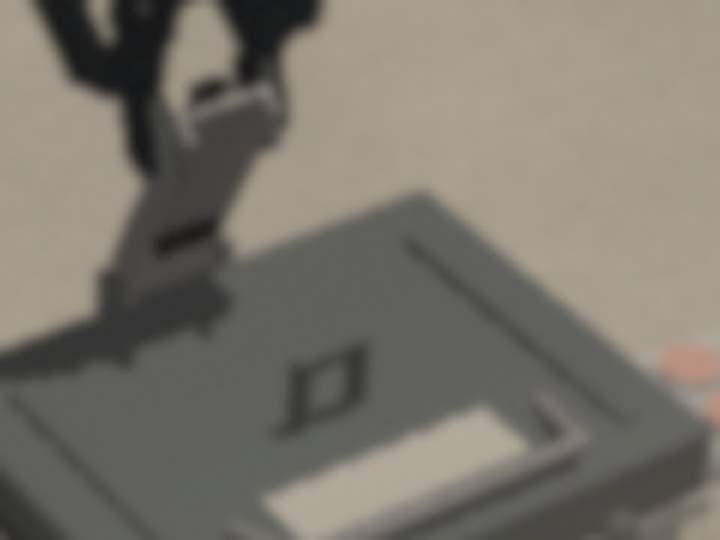

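```bash
python3 -m inch '[[[-2.8,4.9,0],[0,0,0.012]],[[-5.4,10.1,0],[0,0,0.024]],[[-7.7,15.3,0],[0,0,0.036]],[[-9.6,20.7,0],[0,0,0.048]],[[-11.3,26.2,0],[0,0,0.06]],[[-12.6,31.8,0],[0,0,0.072]],[[-13.6,37.4,0],[0,0,0.084]],[[-14.3,43.1,0],[0,0,0.096]],[[-14.6,48.8,0],[0,0,0.108]],[[-14.6,48.8,0],[0,0,0.108]]]' | grep -E "t:|pos|force|width"
python3 - <<'E'
from h import *
cur(); arc([.05,.1,.15],rig=-.2)
d=r.get_image("scene");crop(d,280,130,400,220,6,"s12")
d=r.get_image("wrist");cv2.imwrite("pics/w12.png",d["frame"][:,:,::-1])
E
```

```text
t: 16.42
eef_pos: [0.4536, 0.1227, 0.2126]
tcp_rot: [-0.517, 0.55, -0.444, -0.483]
wrist_force: [3.0, -3.9, -1.5]
gripper_width: 0.0432
lever-frame -15.22 0.01 zw 212.64 F x,y,z 2.7 -4.1 -1.5 w 0.0432 t 16.42 j [-0.6   0.08  0.24  2.12  0.03  0.81  1.26]
radius 0.09317042017414799 ang 1.7624491346844882 pitch 0.14067450055558353
0.05 [ 0.4  4.8 -0. ] 0.01
0.1 [ 0.9  9.6 -0. ] 0.02
0.15 [ 1.7 14.4 -0. ] 0.03
```

View pics/s12.png

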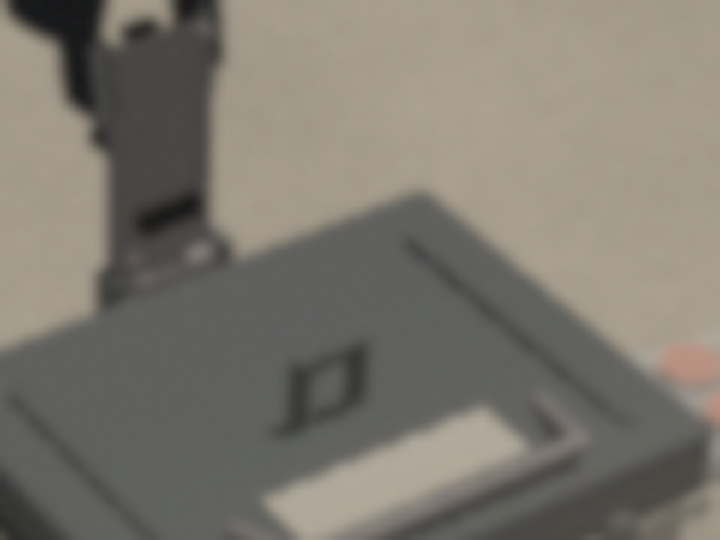

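View pics/w12.png

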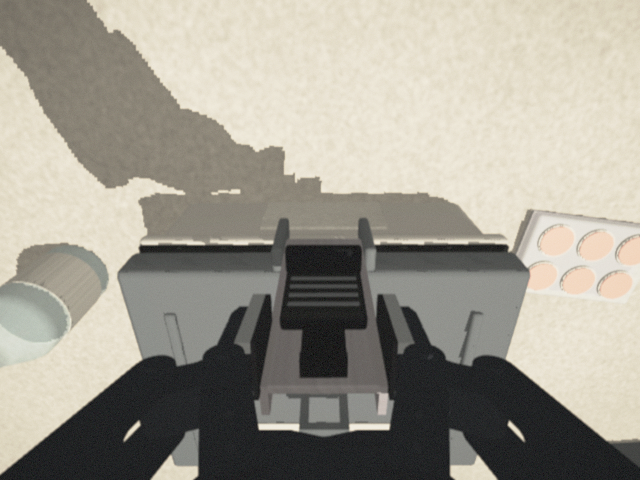

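```bash
python3 -m inch '[[[0.2,2.5,0],[0,0,0]],[[0.4,5,0],[0,0,0]],[[0.8,7.5,0],[0,0,0]],[[1,9,0],[0,0,0]],[[1,9,0],[0,0,0]]]' | grep -E "pos|force"; python3 -m inch '[[[0,0,0],[0,0,0]],[[0,0,0],[0,0,0]],[[0,0,0],[0,0,0]],[[0,0,0],[0,0,0]],[[0,0,0],[0,0,0]],[[0,0,0],[0,0,0]],[[0,0,0],[0,0,0]]]' -1 | grep -E "t:|pos|force|width"
python3 - <<'E'
from h import *
cur(); arc([.0],rig=-.2)
d=r.get_image("wrist");cv2.imwrite("pics/w13.png",d["frame"][:,:,::-1])
E
```

```text
eef_pos: [0.4465, 0.1221, 0.2114]
wrist_force: [5.7, -3.6, -3.4]
t: 17.52
eef_pos: [0.4463, 0.1222, 0.2114]
tcp_rot: [-0.518, 0.551, -0.442, -0.482]
wrist_force: [-0.4, -0.4, 0.5]
gripper_width: 0.0858
lever-frame -22.49 0.13 zw 211.39 F x,y,z -0.5 -0.4 0.5 w 0.0858 t 17.52 j [-0.61  0.07  0.23  2.14  0.04  0.8   1.24]
radius 0.09362254893719071 ang 1.842118793674187 pitch 0.14479062081514643
0.0 [0. 0. 0.] 0.0
```

View pics/w13.png

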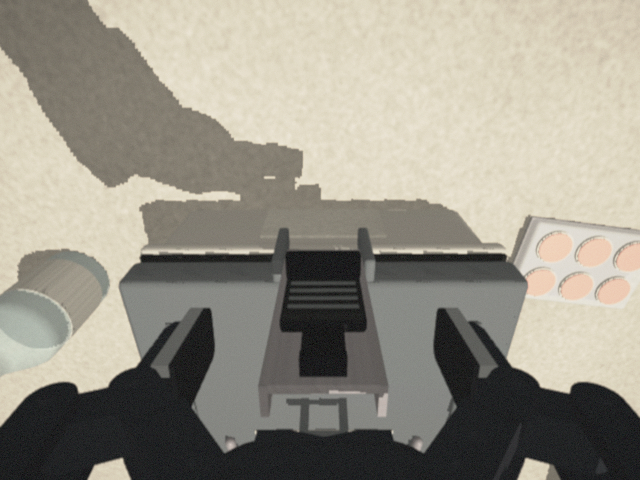

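```bash
python3 -m inch '[[[-10,0,0],[0,0,0]],[[-30,0,0],[0,0,0]],[[-55,0,0],[0,0,0]],[[-80,0,0],[0,0,0]],[[-105,0,0],[0,0,0]],[[-120,0,0],[0,0,0]],[[-120,0,0],[0,0,0]],[[-120,0,0],[0,0,0]]]' | grep -E "t:|pos|force|width"
python3 - <<'E'
from h import *
cur()
d=r.get_image("scene");crop(d,210,120,430,300,3.6,"s14");np.save("s14.npy",dict(d),allow_pickle=True)
d=r.get_image("top");cv2.imwrite("pics/t14.png",d["frame"][:,:,::-1]);np.save("t14.npy",dict(d),allow_pickle=True)
E
```

```text
t: 18.23
eef_pos: [0.4292, 0.1208, 0.3305]
tcp_rot: [-0.518, 0.551, -0.442, -0.482]
wrist_force: [-0.7, -0.3, -0.4]
gripper_width: 0.0853
lever-frame -39.66 0.0 zw 330.53 F x,y,z -0.7 -0.3 -0.4 w 0.0853 t 18.23 j [-0.63 -0.09  0.21  2.    0.07  1.09  1.2 ]
```

View pics/s14.png

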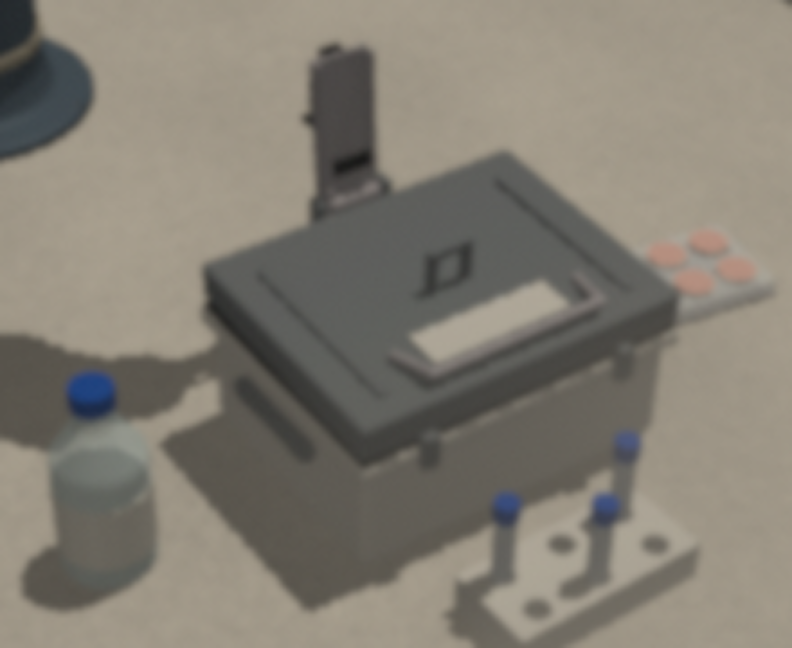

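View pics/t14.png

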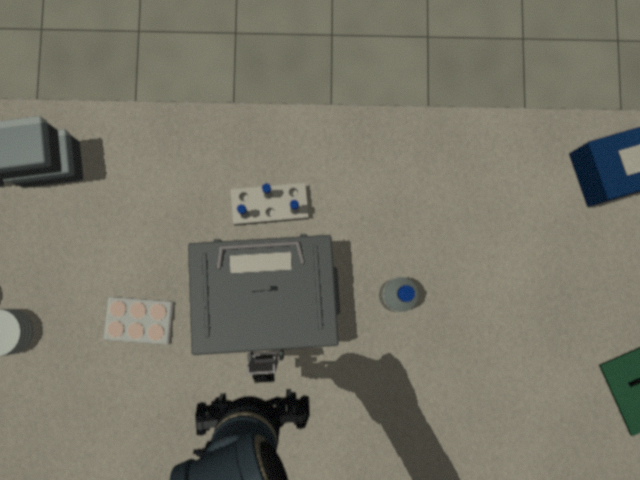

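The lever stands up and is free of the gripper, the lid is lifted, and the bystanders are at the same pixels as before. Last check: the lever angle and bystander shift, then hand in.

Run:
```python
from h import *
s=np.load("s14.npy",allow_pickle=True).item();t=np.load("t14.npy",allow_pickle=True).item()
for th in (1.5,1.57,1.65,1.75,1.85): print(th,[((np.array(proj(s,LP(.11,y,.015,th)))-[210,120])*3.6).round(0).tolist() for y in (-.022,.022)],np.round(proj(t,LP(.11,0,.015,th)),1), np.round(proj(t,LP(.11,0,.001,th)),1))
a=cv2.imread("pics/top0.png").astype(int);b=t["frame"][:,:,::-1].astype(int)
for n,(x0,y0,x1,y1) in dict(bottle=(375,270,430,315),plate=(98,290,178,348),rack=(225,178,315,228)).items():
    print(n,cv2.phaseCorrelate(a[y0:y1,x0:x1].mean(2),b[y0:y1,x0:x1].mean(2))[0])
```

```text
1.5 [[317.0, 64.0], [371.0, 46.0]] [260.9 365.7] [260.5 356.7]
1.57 [[311.0, 60.0], [365.0, 42.0]] [261.2 370.7] [260.7 361.7]
1.65 [[304.0, 56.0], [358.0, 38.0]] [261.6 376.2] [261.1 367.3]
1.75 [[295.0, 53.0], [349.0, 35.0]] [262.1 382.9] [261.5 374.2]
1.85 [[287.0, 51.0], [341.0, 34.0]] [262.6 389.2] [262.  380.9]
bottle (-0.12230308671289691, 0.5119808674613431)
plate (-0.04809261995005443, -0.019893952496261136)
rack (-0.06662725439278461, 0.00837426629580662)
```

Run:
```python
from h import *
s=np.load("s14.npy",allow_pickle=True).item();t=np.load("t14.npy",allow_pickle=True).item()
for th in (1.5,1.57,1.65,1.75,1.85): print(th,[((np.array(proj(s,LP(.11,y,.001,th)))-[210,120])*3.6).round(0).tolist() for y in (-.022,.022)])
crop(t,235,335,295,390,10,"t14c")
w=r.get_image("wrist");cv2.imwrite("pics/w14.png",w["frame"][:,:,::-1])
```

```text
1.5 [[328.0, 75.0], [383.0, 56.0]]
1.57 [[322.0, 69.0], [377.0, 51.0]]
1.65 [[315.0, 64.0], [369.0, 46.0]]
1.75 [[306.0, 59.0], [361.0, 41.0]]
1.85 [[298.0, 55.0], [352.0, 37.0]]
```

View pics/t14c.png

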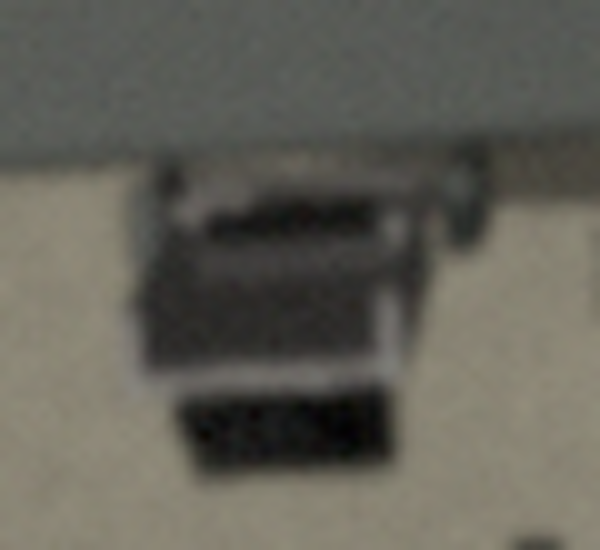

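View pics/w14.png

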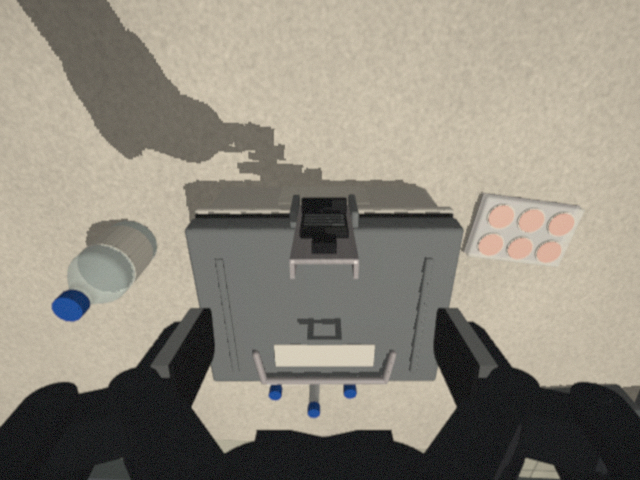

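Both views put the lever at only about 1.60–1.65, slightly beyond upright: my last pull slipped a little on the pads. There is plenty of time, so I'll regrip at the right point and take it further.

Run:
```python
from h import *
T=target(.075,.145); P=LP(.092,.0,.008,1.63)+T[:,0]*.018; print(P)
togo(P-T[:,0]*.12,T); togo(P,T)
```

```text
[0.45795176 0.12298861 0.21255435]
pos [0.4285 0.1204 0.3287] F [ 0.   0.1 -0.6] t 18.3833
shift mm [ -0.8 -12.5   0.4]
a turn [-0.0016  0.0002 -0.0027]
b turn [ 3.1399e+00 -4.2000e-03 -4.0000e-04]
pos [0.4285 0.1204 0.3287] F [ 0.   0.1 -0.6] t 18.3833
shift mm [119.1 -12.8   0.3]
a turn [-0.0016  0.0002 -0.0027]
b turn [ 3.1399e+00 -4.2000e-03 -4.0000e-04]
```

```bash
python3 -m inch '[[[5,-9,0.3],[0,0,0]],[[25,-13,0.3],[0,0,0]],[[50,-13,0.3],[0,0,0]],[[75,-13,0.3],[0,0,0]],[[100,-13,0.3],[0,0,0]],[[114,-13,0.3],[0,0,0]],[[119,-13,0.3],[0,0,0]],[[119,-13,0.3],[0,0,0]]]' | grep -E "t:|pos|force|width"; python3 -m inch '[[[0,0,0],[0,0,0]],[[0,0,0],[0,0,0]],[[0,0,0],[0,0,0]],[[0,0,0],[0,0,0]],[[0,0,0],[0,0,0]],[[0,0,0],[0,0,0]],[[0,0,0],[0,0,0]],[[0,0,0],[0,0,0]],[[0,0,0],[0,0,0]]]' 1 60 | grep -E "t:|pos|force|width";  python3 - <<'E'
from h import *
cur(); arc([.05,.1,.15,.2],rig=0)
E
```

```text
t: 19.05
eef_pos: [0.4575, 0.1224, 0.2106]
tcp_rot: [-0.516, 0.55, -0.445, -0.483]
wrist_force: [0.5, -0.7, 0.6]
gripper_width: 0.0849
t: 19.8
eef_pos: [0.4581, 0.1227, 0.2117]
tcp_rot: [-0.516, 0.551, -0.444, -0.483]
wrist_force: [-1.3, 1.5, 5.5]
gripper_width: 0.0431
lever-frame -10.71 -0.25 zw 211.72 F x,y,z -1.2 1.6 5.5 w 0.0431 t 19.8 j [-0.6   0.09  0.24  2.12  0.03  0.81  1.26]
radius 0.09150701685517494 ang 1.715865179648174 pitch 0.14017817722520115
0.05 [ 0.1  4.6 -0. ] -0.0
0.1 [ 0.5  9.1 -0. ] -0.0
0.15 [ 1.1 13.7 -0. ] -0.0
0.2 [ 1.9 18.2 -0. ] -0.0
```

```bash
python3 -m inch '[[[0.1,4.6,0],[0,0,0]],[[0.5,9.1,0],[0,0,0]],[[1.1,13.7,0],[0,0,0]],[[1.9,18.2,0],[0,0,0]],[[1.9,18.2,0],[0,0,0]],[[1.9,18.2,0],[0,0,0]]]' | grep -E "pos|force"; python3 -m inch '[[[0,0,0],[0,0,0]],[[0,0,0],[0,0,0]],[[0,0,0],[0,0,0]],[[0,0,0],[0,0,0]],[[0,0,0],[0,0,0]],[[0,0,0],[0,0,0]],[[0,0,0],[0,0,0]]]' -1 | grep -E "t:|pos|force|width"; python3 -m inch '[[[-10,0,0],[0,0,0]],[[-30,0,0],[0,0,0]],[[-55,0,0],[0,0,0]],[[-80,0,0],[0,0,0]],[[-105,0,0],[0,0,0]],[[-120,0,0],[0,0,0]],[[-120,0,0],[0,0,0]],[[-120,0,0],[0,0,0]]]' | grep -E "t:|pos|force|width"
python3 - <<'E'
from h import *
t=r.get_image("top");crop(t,235,335,295,390,10,"t15c")
s=r.get_image("scene");crop(s,210,120,430,300,3.6,"s15")
a=cv2.imread("pics/top0.png").astype(int);b=t["frame"][:,:,::-1].astype(int)
for n,(x0,y0,x1,y1) in dict(bottle=(375,270,430,315),plate=(98,290,178,348),rack=(225,178,315,228)).items():
    print(n,cv2.phaseCorrelate(a[y0:y1,x0:x1].mean(2),b[y0:y1,x0:x1].mean(2))[0])
E
```

```text
eef_pos: [0.4429, 0.1217, 0.2086]
wrist_force: [5.9, -0.3, -0.1]
t: 20.88
eef_pos: [0.4428, 0.1217, 0.2085]
tcp_rot: [-0.518, 0.552, -0.442, -0.481]
wrist_force: [0.8, -0.3, -1.1]
gripper_width: 0.0855
t: 21.55
eef_pos: [0.4254, 0.1205, 0.3276]
tcp_rot: [-0.519, 0.552, -0.441, -0.481]
wrist_force: [-0.4, -0.3, -0.8]
gripper_width: 0.0853
bottle (0.05515490232581399, 0.45081432510642117)
plate (0.04981567377445373, -0.06479921932735877)
rack (-0.010988415668336415, 0.05106889287878147)
```

View pics/t15c.png

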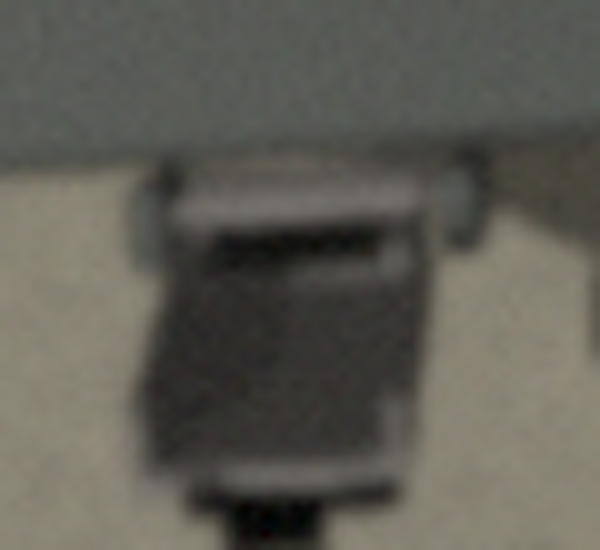

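View pics/s15.png

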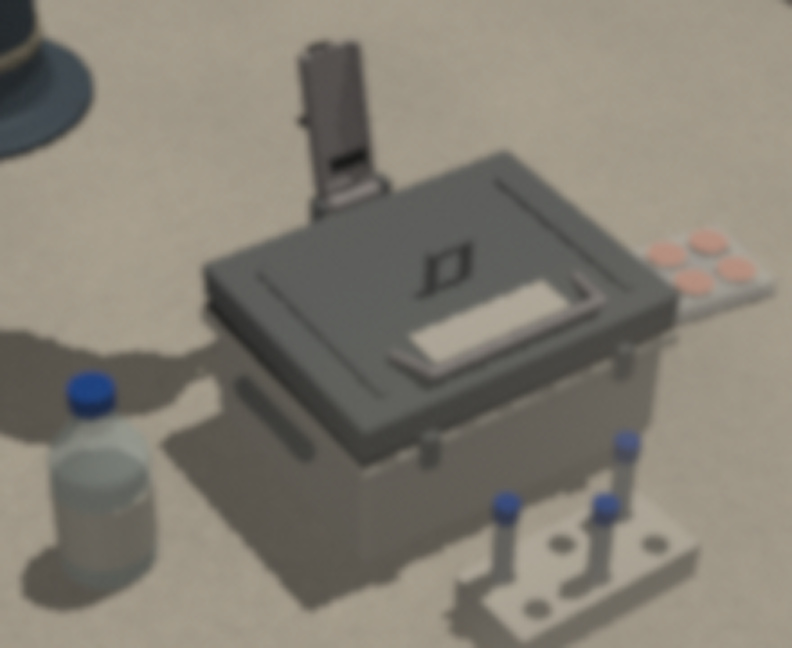

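The lever end is now at row 382–383 in the top view, which puts it at about 1.75 rad, and the gripper is clear of it. The lid is up and the bystanders are unmoved (under 0.5 px).

```bash
python3 -c "
from plant import r
print(r.get_state()['joint_velocities'].round(3)); print(r.sign_off())"
```

```text
[0.    0.009 0.002 0.007 0.    0.002 0.   ]
the job is handed in; nothing more can be done
None
```

The carrier is unlatched: the lever stands past upright at about 1.75 rad, the lid is up off its seal, and the gripper is open and clear. I handed in at about 21.7 s of the 64 s allowed.

- **Press and slide:** I felt the pad top at about 165.5 mm above the bench and pressed to the hard bottom. While sliding, the press read about 16–18 N, with one reading of 20 N before that, against the 25 N limit. The tab moved about 14.5 mm towards the hinge until it stopped firmly. At the stop, the sideways push rose to about 9 N and the press dropped to 12.6 N.
- **Lever:** It sprang up by itself to about 0.12 rad, which showed it was unlocked. I then pinched its edges and swung it over, with readings no higher than about 7 N.
- **A check that disagreed:** After the first swing, the arm's position suggested about 1.74 rad, but the pictures showed only 1.60–1.65. The pads had slipped, so I regripped and took it further.
- **Last checks:** The final top view puts the lever end at about 1.75 rad, and the gap under the lid shows in the pictures. The plate and rack shifted less than 0.1 px between the first and last top views. The bottle's patch shifted about 0.5 px, which I put down to lighting or noise, as nothing came near it.

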